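# Load the photometer's check filters and take the reading

### The job

Set up the soil photometer for its filter check: draw its sample carriage all the way out, stack every filter disc lying about (three or four of them) flat on it, centred inside the engraved ring, and put the black cap on top, centred, with its nose pointing at the index mark. Then push the loaded carriage along its slide until it clicks fully home under the reading head, and only after that, with the stack still in order, press the read button and let it go. Leave the small white bottle and the wooden block that stand among the discs where they are.

Things in the scene. Friction and masses are not known exactly. Their poses are not given: they have to be found in the camera images.
- photometer: Fixed grey photometer; place and yaw vary. Origin: on the table, on the centre line of its slide. +y is the way the carriage goes in; +x points away from the robot at yaw 0. Bed: 170 mm (x), y from -250 to +150 mm, top 18 mm above the table, with a shelf for the button (x -170 to -80, y 30 to 120 mm). Housing 260 mm wide from y = +140 to +390, 130 mm high (173 in its middle).
- carriage (a joint): Slide of the carriage: 0 m = all the way out (stop), growing along the photometer's +y to 0.150 m = fully home (stop). About 1.5 N of friction, stays where it is left. Spring detent: from 0.138 m the resistance rises to about 5 N, over a bump at 0.145 m, then the spring draws it in the last 5 mm and holds it at 0.150; the same force frees it when pulled out.
- seat (a point): Centre of the engraved ring (radius 31 mm) on the carriage's flat aluminium top face, 30 mm above the table; axes as the photometer's. Rides with the carriage: carriage out, it lies 110 mm from the photometer's origin along -y. The plate reaches 65 mm to both sides in x, 95 mm in +y, 125 mm in -y.
- head (a point): Underside of the lens of the reading head, 135 mm above the table, over the home position of the ring. The head is an arm 44 mm wide (photometer x), from y = +30 to +150 mm, underside 140 mm, top 170 mm above the table.
- mark (a point): Middle of the index mark, a black line 18 mm long and 4 mm wide on the carriage's top face, 51 mm from the ring's centre towards the seat's +x, pointing at the ring's centre.
- handle (a point): Middle of the top of the black upright handle post of the carriage, 14 mm (x) by 22 mm (y) by 52 mm high above the carriage's face, 100 mm from the ring's centre towards the seat's -y. Can be pinched from above across its 14 mm.
- cap: Black plastic cap (loose, 90 g), thicker than the discs: round, 42 mm diameter, 14 mm thick, alike on both faces (either may be up), with two flats 24 mm wide, 46 mm apart along its y, to hold it by, a nose 8 mm wide standing out to 33 mm from the centre along +x at half thickness, and a white line on each face towards the nose. Origin: its centre, at half thickness.
- cap_nose (a point): Tip of the cap's nose, 33 mm from the cap's centre along the cap's +x.
- read_button (a joint): Travel of the read button: 0 m = up, 0.006 m = fully down (about 5 N); springs back when let go. It counts as pressed from 0.004 m.
- read_button_top (a point): Top of the white round read button (26 mm diameter) on the small shelf of the photometer's bed on the robot's side; it is pressed straight down.
- reagent: Bystander: white plastic bottle 42 mm diameter, 68 mm high, among the discs. Origin: centre of its underside.
- block: Bystander: pale wooden block 55 (x) by 35 (y) by 25 mm high, among the discs. Origin: centre of its underside.
- disc1: Filter disc (loose, may be absent): flat amber glass in an aluminium ring, 48 mm diameter, 10 mm thick, about 60 g; all discs are alike and may be stacked in any order. Origin: its centre, at half thickness; either face may be up.
- disc2: Filter disc (loose, may be absent): flat amber glass in an aluminium ring, 48 mm diameter, 10 mm thick, about 60 g; all discs are alike and may be stacked in any order. Origin: its centre, at half thickness; either face may be up.
- disc3: Filter disc (loose, may be absent): flat amber glass in an aluminium ring, 48 mm diameter, 10 mm thick, about 60 g; all discs are alike and may be stacked in any order. Origin: its centre, at half thickness; either face may be up.
- disc4: Filter disc (loose, may be absent): flat amber glass in an aluminium ring, 48 mm diameter, 10 mm thick, about 60 g; all discs are alike and may be stacked in any order. Origin: its centre, at half thickness; either face may be up.
Not all that is in view belongs to the job. Of the things like the cap, leave any that is yellow; of the rest the larger one is meant.

How it is judged:
By the outcome, as a careful person would: the job done as asked, in the order asked, and still so for the second after the job is handed in, with the robot touching nothing.
Of disc1, disc2, disc3, disc4 only 3 to 4 are there at a start; the rules pass over those that are not, and their reading is None.
At some moment in a run one of disc1, disc2, disc3, disc4, cap may be knocked a few centimetres aside while the robot is not near it.
Once in a run the grip may slacken for a moment while it holds something.
It also fails if it takes over 210 s, if anything falls off the work surface, if the arm or the gripper's body presses on something with over 40 N, if the wrist force passes 120 N, or if a joint passes its speed limit or range.

### The arm

A 6-joint arm with a two-finger parallel gripper is mounted at the origin on the work surface. World frame = base frame: x ahead of the robot, y to its left, z up, the work surface at z = 0. Lengths are in m, angles in rad, forces in N, time in s.
With the tool pointing down it reaches from about 0.225 to 0.875 m from the base axis. Payload 3.4 kg.
Tool frame: the origin (TCP) lies where the fingers leave the gripper's body, on its centre line; the fingertips stand 73 mm ahead of it and the grasp point (between the pads) lies 54 mm ahead of it (manip.pinch_z is the distance from the TCP to the grasp point, in m); z points along the fingers, y is the line along which they close (so a half turn about z gives the same grasp; the last joint's range is limited). The gripper opens to 85 mm and grips with 20 to 120 N. Pads are 22 mm wide; open, the fingers measure 114 mm over their backs; the gripper's body (76 mm by 85 mm) begins 54 mm behind the grasp point. The pads swing forward as they close: fully open they stand 13 mm farther back than shut.
Start: joints at [-1.307, 0.276, 1.505, -0, 1.361, -0.121], TCP at [0.216, -0.533, 0.304] pointing down, gripper open.
Joint ranges: [-2.89, 2.89], [-0.75, 2.08], [0.22, 2.7], [-1.18, 4.32], [0.11, 2.71], [-2.7, 2.7]. Speed limits (rad/s): [2.57, 2.57, 3.14, 3.14, 3.14, 3.14].

### API

Orientations are given as a unit quaternion [w, x, y, z].
In Python, from rig import readout, imaging, manip gives the robot as it stands. The module is installed in compiled form; this text tells all that it offers.
- The arm moves only by the tool servo_tool, never from a script. Its argument "moves" is a list of rows, each an object with "dp": the shift along the tool's x, y, z in units of 0.2 m (1.0 is 0.2 m), a list of three; "delta_rot": the turn, a rotation vector about the tool's x, y, z in units of 0.1 rad (1.0 is 0.1 rad), a list of three; "fingers": the opening, from 0 (shut) to 1 (fully open). In form: [{"dp": [dx, dy, dz], "delta_rot": [wx, wy, wz], "fingers": fingers}, ...]. A call has 1 to 5 rows; each row shifts and turns the commanded pose from where the row before left it, along the tool's axes as they then stand; what a row does not reach is not made up. A row lasts 1/10 s, in which the tool goes at most 50 mm and 8.59 degrees, less where a joint would pass 70% of its speed; a pose out of reach is approached as far as the arm can. A call with a number of a shift or a turn outside -1 to 1 is refused whole. A call with a gripper value outside its range is refused whole. The fingers move at their own pace and stop on an object; "force" is the grip in N (left out, the last holds). Time passes only in rows, so rows that do not move let the fingers close. It gives the time, the measured TCP pose, the force, the opening and the grip force at its end, in the units of the state.
- readout.get_state(): the state, without advancing time (a new reading comes with each control period).
- imaging.get_image(name): name is "scene" or "top" or "wrist"; returns (picture, depth): 420x560x3 uint8, red, green, blue; 420x560 float32, m along the optical axis (not along the pixel's ray), 0 where there is no reading.
- imaging.calibration(name): a dict with "intrinsics" (3x3 intrinsics, pixels), "R" (3x3) and "t" (3): a world point X has camera coordinates R X + t; the wrist camera has in their place "hand_eye" (4x4, takes a point from camera to tool coordinates, whose origin is the TCP and whose axes are the flange's). Camera axes: x right, y down, z forward; pixel columns grow to the right and rows downward; lengths in m; the calibration is good to about 2 mm. A picture is of the moment at which its call begins: read the wrist's pose just before it. calibration takes no time and is no camera call.
- manip.sign_off(): hands the job in; it is judged then, once.
The state is a dict: "clock": time; "qpos": joint angles; "qd": joint speeds; "effort": joint torques, N m; "position": TCP position; "ee_rot": TCP orientation; "contact_force": force on the tool from outside, world axes, zero at the start; "moment": the same for the moment, N m; "width": finger opening in m; "gripper_force": force on a finger pad.
Only numpy, scipy, OpenCV 4.12 (cv2) and the standard library are available. Lean on these libraries where they do the work, as an engineer would, in place of code of your own. Each camera call takes 0.05 s, during which the arm holds its last target. There are 200 camera calls.

## Working session

There is one attempt and no reset: what is moved stays moved. The work goes in short steps, Python scripts to look and compute and a tool call to move; the robot and the scene stay as the last step left them, time stands still between calls to the robot, and variables do not carry over. Pictures are saved under pics/ and viewed, at most 14 in all, crops included, and the job is handed in when it is done.

Besides the shell and the picture viewer there is one more tool, called after "Call:" as a command line: name --argument value ..., lists and objects as JSON in quotes. servo_tool: Moves the arm, as the interface text tells. Its arguments: {"type":"object","properties":{"moves":{"type":"array"},"force":{"type":"number"}},"required":["moves"]}

```bash
mkdir -p pics
cat > h.py <<'E'
import numpy as np, cv2
from rig import readout, imaging, manip
from scipy.spatial.transform import Rotation as Ro
def grab(n,save=None):
    s=readout.get_state(); im,d=imaging.get_image(n); c=imaging.calibration(n)
    K=np.array(c["intrinsics"])
    if n=="wrist":
        w,x,y,z=s["ee_rot"]; T=np.eye(4); T[:3,:3]=Ro.from_quat([x,y,z,w]).as_matrix(); T[:3,3]=s["position"]
        M=T@np.array(c["hand_eye"]); Rc=M[:3,:3]; o=M[:3,3]
    else:
        R=np.array(c["R"]); Rc=R.T; o=-R.T@np.array(c["t"]).ravel()
    if save: cv2.imwrite("pics/"+save,im[:,:,::-1])
    return im,d,K,Rc,o
def ray(u,v,z,K,Rc,o):
    uv=np.atleast_2d(np.c_[u,v]).astype(float)
    r=np.c_[(uv[:,0]-K[0,2])/K[0,0],(uv[:,1]-K[1,2])/K[1,1],np.ones(len(uv))]@Rc.T
    return o+r*((z-o[2])/r[:,2:3])
def cloud(d,K,Rc,o):
    v,u=np.mgrid[:d.shape[0],:d.shape[1]]
    p=np.stack([(u-K[0,2])/K[0,0]*d,(v-K[1,2])/K[1,1]*d,d],-1)@Rc.T+o
    p[d<=0]=np.nan
    return p
E
python3 - <<'E'
from h import *
for n in("top","scene"):
    im,d,K,Rc,o=grab(n,n+"0.png"); np.savez(n+"0.npz",im=im,d=d,K=K,Rc=Rc,o=o)
    print(n,o,Rc[:,2],K[0,0])
print(readout.get_state(), manip.pinch_z)
E
```

```text
top [ 0.42330686 -0.0880147   1.17797548] [ 6.45205176e-02  5.37363198e-04 -9.97916236e-01] 412.15246776781925
scene [ 0.88866277 -0.74069822  0.64686937] [-0.41297955  0.69250174 -0.59151435] 432.44912702559174
{'clock': 0.1, 'qpos': array([-1.30702732e+00,  2.76552146e-01,  1.50603236e+00, -6.58409017e-06,
        1.36073310e+00, -1.21008059e-01]), 'qd': array([-7.99602243e-04, -4.39802571e-03, -3.26838394e-03, -1.63249937e-03,
       -1.36699976e-03,  1.70200742e-05]), 'effort': array([ 9.03744931e-04, -4.17700195e+01, -2.46405298e+01, -1.86350676e-04,
        5.89403600e-03, -4.40925760e-06]), 'position': array([ 0.21571964, -0.53260249,  0.30310421]), 'ee_rot': array([-8.60047621e-04,  9.81549842e-01,  1.91204510e-01, -6.47223896e-05]), 'contact_force': array([ 0.51864098, -0.92279647, -0.13122187]), 'moment': array([-0.01895987,  0.00142389, -0.04884877]), 'gripper_force': 0.0, 'width': 0.08544805794723075} 0.0539
```

View pics/top0.png

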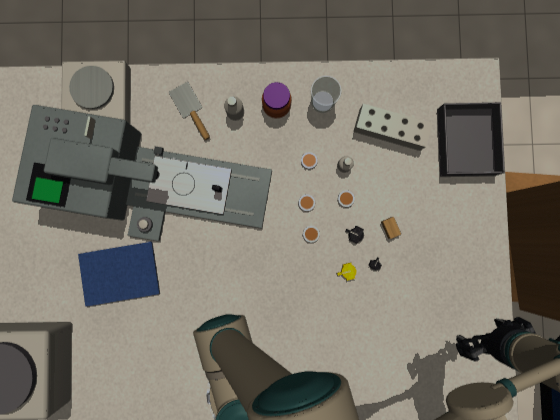

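View pics/scene0.png

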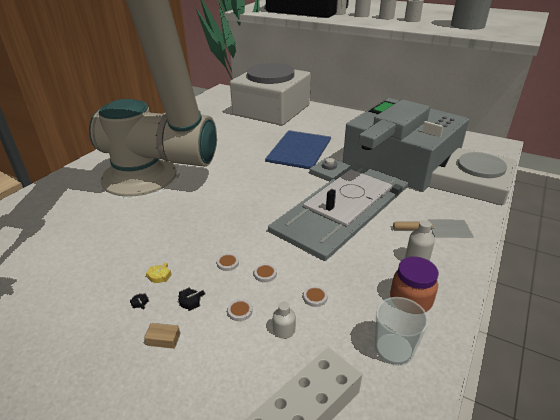

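The top view shows four discs at (309,161), (307,203), (346,199) and (311,234). The large black cap is at (355,234), the small decoy at (375,264), and a yellow one at (348,271). The bottle is at (345,163), the block at (391,228), the ring at (183,184), the handle at (216,188), and the button at (145,225). The carriage is partly in.

```bash
cat > topm.py <<'E'
from h import *
def meas(im,d,K,Rc,o,show=True):
    hsv=cv2.cvtColor(im,cv2.COLOR_RGB2HSV); out={}
    def blobs(m,z,a0,a1,roi):
        n,l,s,c=cv2.connectedComponentsWithStats(m.astype(np.uint8))
        return [(np.round(ray(*c[i],z,K,Rc,o)[0],4),c[i].round(1),int(s[i,4])) for i in range(1,n) if a0<s[i,4]<a1 and roi(c[i])]
    H,S,V=[hsv[...,i].astype(int) for i in range(3)]
    return dict(
     amber=blobs((H<14)&(S>110)&(V>80),.010,25,400,lambda c:160<c[0]<420 and c[1]>100),
     black=blobs((V<50),.010,25,800,lambda c:200<c[0]<420 and c[1]>140 and c[1]<290),
     white=blobs((V>185)&(S<30),.03,1500,9000,lambda c:130<c[0]<280))
if __name__=="__main__":
    g=grab("top"); r=meas(*g)
    for k,v in r.items():
        print(k); [print("  ",*b) for b in v]
    im,d,K,Rc,o=g; P=cloud(d,K,Rc,o)
    for n,(u,v) in dict(ring=(183,184),handle=(216,188),btn=(145,225),bed=(255,190),arm=(135,168),block=(391,228),bottle=(345,163),table=(330,300)).items(): print(n,P[v,u].round(3),im[v,u])
    m=(abs(P[...,2]-.018)<.006); m[:,:160]=0;m[:,285:]=0;m[:145]=0;m[230:]=0
    rc=cv2.minAreaRect(np.argwhere(m)[:,::-1].astype(np.float32)); print(rc, ray(*cv2.boxPoints(rc).T,.018,K,Rc,o).round(3))
E
python3 topm.py
```

```text
amber
black
   [0.579  0.0819 0.01  ] [216.6 188.2] 54
   [ 0.4399 -0.31    0.01  ] [355.4 234.5] 172
   [ 0.3544 -0.3609  0.01  ] [374.4 264.6] 85
white
ring [0.59  0.172 0.033] [164 166 158]
handle [0.57  0.073 0.079] [25 24 25]
btn [0.476 0.276 0.04 ] [158 152 137]
bed [ 0.571 -0.028  0.02 ] [102 108 103]
arm [0.612 0.259 0.171] [ 98 103  98]
block [ 0.456 -0.407  0.026] [130  97  57]
bottle [ 0.633 -0.276  0.073] [129 127 114]
table [ 0.257 -0.234  0.001] [160 152 139]
((215.5, 189.5), (79.0, 111.0), 90.0) [[ 0.691  0.241  0.018]
 [ 0.685 -0.075  0.018]
 [ 0.46  -0.071  0.018]
 [ 0.465  0.241  0.018]]
```

Call:
servo_tool --moves '[{"dp": [0.185,-0.078,-0.06],"delta_rot": [0,0,0],"fingers": 1},{"dp": [0.185,-0.078,-0.06],"delta_rot": [0,0,0],"fingers": 1},{"dp": [0.185,-0.078,-0.06],"delta_rot": [0,0,0],"fingers": 1},{"dp": [0.185,-0.078,-0.06],"delta_rot": [0,0,0],"fingers": 1},{"dp": [0.185,-0.078,-0.06],"delta_rot": [0,0,0],"fingers": 1}]'

```text
clock: 0.65
position: [0.3588, -0.3899, 0.3641]
ee_rot: [-0.0, 0.982, 0.191, -0.0]
contact_force: [0.9, -0.1, -0.4]
width: 0.085
gripper_force: 0.0
```

Call:
servo_tool --moves '[{"dp": [0.185,-0.078,-0.06],"delta_rot": [0,0,0],"fingers": 1},{"dp": [0.185,-0.078,-0.06],"delta_rot": [0,0,0],"fingers": 1},{"dp": [0.185,-0.078,-0.06],"delta_rot": [0,0,0],"fingers": 1},{"dp": [0.185,-0.078,-0.06],"delta_rot": [0,0,0],"fingers": 1},{"dp": [0,0,0],"delta_rot": [0,0,0],"fingers": 1}]'

```text
clock: 1.15
position: [0.475, -0.2747, 0.4133]
ee_rot: [0.0, 0.981, 0.194, 0.002]
contact_force: [-0.5, -1.0, 0.2]
width: 0.0854
gripper_force: 0.0
```

Run:
```python
from h import *
g=grab("wrist","w1.png"); np.savez("w1.npz",*g)
print(g[3],g[4],g[2]); print(imaging.calibration("wrist")["hand_eye"]); print(readout.get_state()["position"])
```

```text
[[ 3.81016593e-01 -8.93461520e-01 -2.37808472e-01]
 [-9.24568183e-01 -3.68246545e-01 -9.78169582e-02]
 [-1.76459900e-04  2.57140031e-01 -9.66374137e-01]] [ 0.53522911 -0.25145638  0.48366687] [[362.71714465   0.         282.43116472]
 [  0.         362.71714465 216.31385277]
 [  0.           0.           1.        ]]
[[ 2.33782736e-04 -9.65318712e-01 -2.61074183e-01  6.48408045e-02]
 [ 9.99998948e-01  5.99455200e-04 -1.32101469e-03  1.57555625e-03]
 [ 1.43170248e-03 -2.61073599e-01  9.65317837e-01 -7.00993719e-02]
 [ 0.00000000e+00  0.00000000e+00  0.00000000e+00  1.00000000e+00]]
[ 0.47324995 -0.27622729  0.41236611]
```

View pics/w1.png

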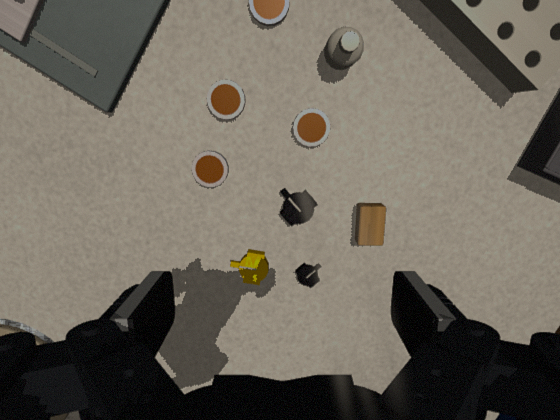

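The wrist view shows discs at (269,8), (226,100), (312,127) and (210,169). The cap is at (297,207) with its nose to the upper left, and the small decoy is at (307,275). Next I'll measure these and look at the carriage.

Call:
servo_tool --moves '[{"dp": [0.136,-0.184,0],"delta_rot": [0,0,0],"fingers": 1},{"dp": [0.136,-0.184,0],"delta_rot": [0,0,0],"fingers": 1},{"dp": [0.136,-0.184,0],"delta_rot": [0,0,0],"fingers": 1},{"dp": [0.136,-0.184,0],"delta_rot": [0,0,0],"fingers": 1},{"dp": [0.136,-0.184,0],"delta_rot": [0,0,0],"fingers": 1}]'

```text
clock: 1.7
position: [0.5283, -0.0558, 0.4113]
ee_rot: [0.0, 0.982, 0.19, -0.001]
contact_force: [-0.2, -0.4, 0.6]
width: 0.0853
gripper_force: 0.0
```

Call:
servo_tool --moves '[{"dp": [0.136,-0.184,0],"delta_rot": [0,0,0],"fingers": 1},{"dp": [0.136,-0.184,0],"delta_rot": [0,0,0],"fingers": 1},{"dp": [0.136,-0.184,0],"delta_rot": [0,0,0],"fingers": 1},{"dp": [0.136,-0.184,0],"delta_rot": [0,0,0],"fingers": 1},{"dp": [0,0,0],"delta_rot": [0,0,-1],"fingers": 1}]'

```text
clock: 2.2
position: [0.575, 0.1249, 0.4104]
ee_rot: [-0.001, 0.97, 0.243, -0.0]
contact_force: [-0.1, 0.2, -0.2]
width: 0.0855
gripper_force: 0.0
```

Call:
servo_tool --moves '[{"dp": [0,0,0],"delta_rot": [0,0,-1],"fingers": 1},{"dp": [0,0,0],"delta_rot": [0,0,-1],"fingers": 1},{"dp": [0,0,0],"delta_rot": [0,0,-1],"fingers": 1},{"dp": [0,0,0],"delta_rot": [0,0,-1],"fingers": 1},{"dp": [0,0,0],"delta_rot": [0,0,-1],"fingers": 1}]'

```text
clock: 2.7
position: [0.5742, 0.1195, 0.411]
ee_rot: [0.0, 0.881, 0.474, -0.001]
contact_force: [-0.1, -0.2, 0.0]
width: 0.0852
gripper_force: 0.0
```

Call:
servo_tool --moves '[{"dp": [0,0,0],"delta_rot": [0,0,-1],"fingers": 1},{"dp": [0,0,0],"delta_rot": [0,0,-1],"fingers": 1},{"dp": [0,0,0],"delta_rot": [0,0,-1],"fingers": 1},{"dp": [0,0,0],"delta_rot": [0,0,-1],"fingers": 1},{"dp": [0,0,0],"delta_rot": [0,0,0],"fingers": 1}]'

```text
clock: 3.2
position: [0.5742, 0.1196, 0.4111]
ee_rot: [-0.0, 0.77, 0.638, -0.001]
contact_force: [-0.2, -0.1, -0.2]
width: 0.0854
gripper_force: 0.0
```

Run:
```python
from h import *
g=grab("wrist","w2.png"); np.savez("w2.npz",*g)
s=readout.get_state(); print(s["position"],s["ee_rot"],s["qpos"])
w=np.load("w1.npz"); im,d,K,Rc,o=[w[k] for k in w.files]
for n,(u,v) in dict(d1=(269,8),d2=(226,100),d3=(312,127),d4=(210,169),cap=(297,210),blk=(371,222)).items():
    print(n,im[v,u],cv2.cvtColor(im,cv2.COLOR_RGB2HSV)[v,u],cloud(d,K,Rc,o)[v,u].round(4))
```

```text
[0.57427615 0.11983371 0.41121018] [-1.22534463e-04  7.70811008e-01  6.37063434e-01 -7.46142110e-04] [ 8.74629173e-02  2.56408718e-01  1.27271278e+00 -6.45348427e-04
  1.61383909e+00  2.76866380e-01]
d1 [139  93  57] [ 13 150 139] [ 0.6463 -0.1886  0.0099]
d2 [111  63  21] [ 14 207 111] [ 0.5305 -0.1775  0.0107]
d3 [118  71  29] [ 14 192 118] [ 0.5413 -0.2895  0.0091]
d4 [106  59  21] [ 13 204 106] [ 0.4417 -0.1876  0.0099]
cap [45 41 35] [18 57 45] [ 0.4355 -0.3134  0.0158]
blk [120  91  54] [ 17 140 120] [ 0.4597 -0.4082  0.0258]
```

View pics/w2.png

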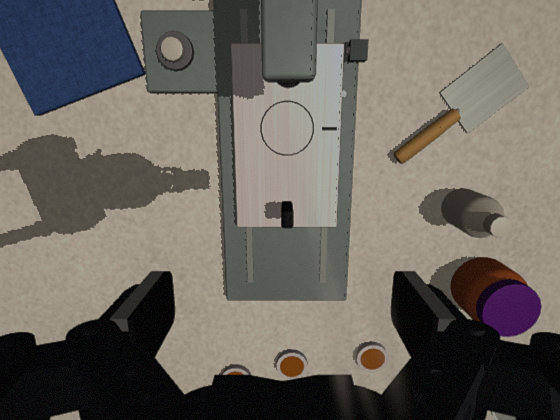

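The view shows the ring at (287,128), the mark at (330,128), the handle at (287,213), the button at (172,48), and the head arm at the top centre. Everything lines up well with the tool.

```bash
cat > ph.py <<'E'
from h import *
def ringfit(g,box,z):
    im,d,K,Rc,o=g; x0,y0,x1,y1=box
    gr=cv2.cvtColor(im,cv2.COLOR_RGB2GRAY)
    bh=cv2.morphologyEx(gr,cv2.MORPH_BLACKHAT,np.ones((9,9)))
    m=np.zeros_like(gr); m[y0:y1,x0:x1]=bh[y0:y1,x0:x1]>25
    p=np.argwhere(m)[:,::-1]
    P=ray(p[:,0],p[:,1],z,K,Rc,o)[:,:2]
    return P
def circ(P,r=None,it=8):
    for _ in range(it):
        A=np.c_[2*P,np.ones(len(P))]; s=np.linalg.lstsq(A,(P**2).sum(1),rcond=None)[0]
        c=s[:2]; R=np.sqrt(s[2]+c@c); e=abs(np.linalg.norm(P-c,axis=1)-R); P=P[e<max(2*np.median(e),.0008)]
    return c,R,len(P)
def discs(g,z=.010,amin=150):
    im,d,K,Rc,o=g; hsv=cv2.cvtColor(im,cv2.COLOR_RGB2HSV).astype(int)
    m=((hsv[...,0]<=15)&(hsv[...,1]>135)&(hsv[...,2]>60)).astype(np.uint8)
    out=[]
    for c in cv2.findContours(m,cv2.RETR_EXTERNAL,cv2.CHAIN_APPROX_NONE)[0]:
        if cv2.contourArea(c)<amin: continue
        c=c[:,0].astype(float); q=circ(ray(c[:,0],c[:,1],z,K,Rc,o)[:,:2]); 
        out.append((q[0].round(4),round(q[1],4),c.mean(0).round()))
    return out
E
python3 - <<'E'
from ph import *
for n in("w1","w2"):
    w=np.load(n+".npz"); g=[w[k] for k in w.files]
    print(n); [print(*q) for q in discs(g)]
im,d,K,Rc,o=g
P=ringfit(g,(252,95,320,165),.030); print("ring",circ(P))
Pm=ringfit(g,(322,122,339,135),.030); print("mark",Pm.mean(0),len(Pm))
hsv=cv2.cvtColor(im,cv2.COLOR_RGB2HSV)
# bed edges: left/right rows 240-295
gr=cv2.cvtColor(im,cv2.COLOR_RGB2GRAY).astype(int)
L=[];R=[]
for v in range(235,295,2):
    row=gr[v]; 
    gx=np.abs(np.convolve(row,[1,1,0,-1,-1],'same'))
    L.append((205+gx[205:240].argmax(),v)); R.append((335+gx[335:360].argmax(),v))
for E in(L,R):
    E=np.array(E); Q=ray(E[:,0],E[:,1],.018,K,Rc,o)[:,:2]; f=cv2.fitLine(Q.astype(np.float32),cv2.DIST_HUBER,0,.001,.001).ravel(); print(f,np.degrees(np.arctan2(f[1],f[0])))
pc=cloud(d,K,Rc,o)
m=(pc[...,2]>.075)&(pc[...,2]<.09); m[:190]=0;m[240:]=0;m[:,:260]=0;m[:,310:]=0
print("handle",m.sum(),np.nanmean(pc[m],0)); 
m=(pc[...,2]>.028)&(pc[...,2]<.06); m[:20]=0;m[80:]=0;m[:,:150]=0;m[:,195:]=0
print("btn",m.sum(),np.nanmedian(pc[m],0),pc[48,172])
E
```

```text
w1
[ 0.4413 -0.1864] 0.0172 [209. 169.]
[ 0.5408 -0.2886] 0.0172 [311. 127.]
[ 0.531  -0.1759] 0.0172 [225.  99.]
[ 0.6519 -0.1858] 0.0164 [269.   7.]
w2
[ 0.531 -0.176] 0.017 [291. 366.]
[ 0.6525 -0.1851] 0.0169 [372. 358.]
[ 0.8433 -0.1099] 0.0361 [494. 282.]
ring (array([0.58803732, 0.17046775]), np.float64(0.03167568204558467), 292)
mark [0.638669   0.16048146] 62
[0.18696001 0.9823675  0.4695631  0.01557278] 79.22457
[ 0.19062404  0.9816631   0.6363421  -0.02695539] 79.01079
handle 228 [0.56935428 0.07312238 0.08125606]
btn 1096 [0.47888058 0.278822   0.03135671] [0.47795746 0.28044779 0.04019219]
```

Call:
servo_tool --moves '[{"dp": [-0.236,0.02,0],"delta_rot": [0,0,0],"fingers": 1},{"dp": [0,0,0.22],"delta_rot": [0,0,0],"fingers": 1},{"dp": [0,0,0.22],"delta_rot": [0,0,0],"fingers": 0.7},{"dp": [0,0,0.22],"delta_rot": [0,0,0],"fingers": 0.7},{"dp": [0,0,0.22],"delta_rot": [0,0,0],"fingers": 0.7}]'

```text
clock: 3.75
position: [0.5692, 0.073, 0.2343]
ee_rot: [0.0, 0.771, 0.637, 0.0]
contact_force: [0.8, 0.3, -0.2]
width: 0.0601
gripper_force: 0.0
```

Call:
servo_tool --moves '[{"dp": [0,0,0.22],"delta_rot": [0,0,0],"fingers": 0.5},{"dp": [0,0,0.22],"delta_rot": [0,0,0],"fingers": 0.5},{"dp": [0,0,0.15],"delta_rot": [0,0,0],"fingers": 0.5},{"dp": [0,0,0],"delta_rot": [0,0,0],"fingers": 0.5},{"dp": [0,0,0],"delta_rot": [0,0,0],"fingers": 0.4}]'

```text
clock: 4.25
position: [0.5698, 0.0735, 0.118]
ee_rot: [-0.0, 0.77, 0.638, -0.0]
contact_force: [0.4, -0.0, -0.4]
width: 0.0341
gripper_force: 0.0
```

Call:
servo_tool --moves '[{"dp": [0,0,0],"delta_rot": [0,0,0],"fingers": 0},{"dp": [0,0,0],"delta_rot": [0,0,0],"fingers": 0},{"dp": [0,0,0],"delta_rot": [0,0,0],"fingers": 0},{"dp": [0,0,0],"delta_rot": [0,0,0],"fingers": 0},{"dp": [0,0,0],"delta_rot": [0,0,0],"fingers": 0}]' --force 40

```text
clock: 4.75
position: [0.5701, 0.0739, 0.1201]
ee_rot: [0.001, 0.77, 0.638, 0.001]
contact_force: [-2.9, 0.0, 7.8]
width: 0.0133
gripper_force: 40.6
```

Run:
```python
from ph import *
w=np.load("w2.npz"); im,d,K,Rc,o=[w[k] for k in w.files]
print("bed end",ray(287,300,.018,K,Rc,o)); print("plate end",ray(287,227,.03,K,Rc,o))
g=grab("wrist","w3.png")
```

```text
bed end [[ 0.54539644 -0.0615423   0.018     ]]
plate end [[0.56565024 0.04774822 0.03      ]]
```

View pics/w3.png

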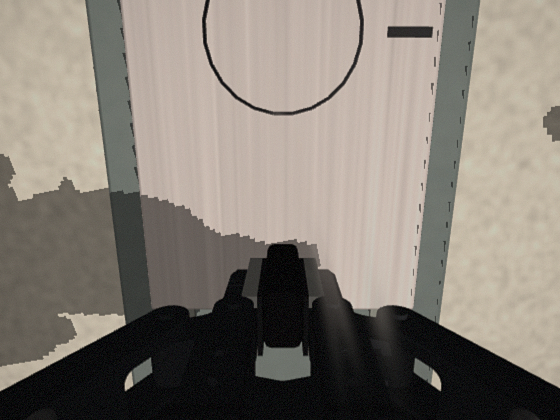

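The handle is pinched between the pads. The ring is about 96 mm in, so I'll pull that far.

Call:
servo_tool --moves '[{"dp": [-0.08,0,0],"delta_rot": [0,0,0],"fingers": 0},{"dp": [-0.1,0,0],"delta_rot": [0,0,0],"fingers": 0},{"dp": [-0.1,0,0],"delta_rot": [0,0,0],"fingers": 0},{"dp": [-0.1,0,0],"delta_rot": [0,0,0],"fingers": 0},{"dp": [-0.06,0,0],"delta_rot": [0,0,0],"fingers": 0}]'

```text
clock: 5.3
position: [0.5536, -0.0131, 0.1201]
ee_rot: [0.001, 0.77, 0.638, 0.001]
contact_force: [-1.4, 3.6, 7.5]
width: 0.0134
gripper_force: 40.7
```

Call:
servo_tool --moves '[{"dp": [-0.03,0,0],"delta_rot": [0,0,0],"fingers": 0},{"dp": [-0.02,0,0],"delta_rot": [0,0,0],"fingers": 0},{"dp": [-0.02,0,0],"delta_rot": [0,0,0],"fingers": 0},{"dp": [0,0,0],"delta_rot": [0,0,0],"fingers": 0}]'

```text
clock: 5.7
position: [0.5517, -0.0226, 0.1201]
ee_rot: [-0.002, 0.771, 0.637, 0.004]
contact_force: [0.9, 14.6, 7.2]
width: 0.0133
gripper_force: 40.7
```

Call:
servo_tool --moves '[{"dp": [0.02,0,0],"delta_rot": [0,0,0],"fingers": 0},{"dp": [0,0,0],"delta_rot": [0,0,0],"fingers": 0.6},{"dp": [0,0,0],"delta_rot": [0,0,0],"fingers": 0.6},{"dp": [0,0,0],"delta_rot": [0,0,0],"fingers": 0.6},{"dp": [0,0,-0.15],"delta_rot": [0,0,0],"fingers": 0.8}]'

```text
clock: 6.2
position: [0.5491, -0.0224, 0.1449]
ee_rot: [-0.003, 0.77, 0.638, -0.003]
contact_force: [0.8, 0.1, -0.2]
width: 0.0646
gripper_force: 0.0
```

Call:
servo_tool --moves '[{"dp": [0,0,-0.2],"delta_rot": [0,0,0],"fingers": 0.8},{"dp": [0,0,-0.2],"delta_rot": [0,0,0],"fingers": 0.8},{"dp": [0,0,-0.2],"delta_rot": [0,0,0],"fingers": 0.8},{"dp": [0,0,-0.2],"delta_rot": [0,0,0],"fingers": 0.8},{"dp": [0,0,0],"delta_rot": [0,0,0],"fingers": 0.8}]'

```text
clock: 6.7
position: [0.5541, -0.0232, 0.3141]
ee_rot: [0.005, 0.77, 0.638, 0.004]
contact_force: [1.1, 0.3, 0.5]
width: 0.0683
gripper_force: 0.0
```

Run:
```python
from ph import *
g=grab("wrist","w4.png"); np.savez("w4.npz",*g); im,d,K,Rc,o=g
s=readout.get_state(); print(s["position"],s["ee_rot"],s["qpos"].round(3))
q=np.array([.5706,.0756,.03]); c=Rc.T@(q-o); uv=(K@c)[:2]/c[2]; print("pred px",uv)
u,v=uv.astype(int)
P=ringfit(g,(u-45,max(v-45,0),u+45,v+45),.030); print("ring",circ(P))
[print(*x) for x in discs(g)]
g=grab("top","t2.png"); np.savez("t2.npz",*g)
```

```text
[ 0.55281426 -0.02291611  0.31098757] [0.00280199 0.76983323 0.63823485 0.00228635] [-0.167  0.236  1.543 -0.     1.355  0.019]
pred px [276.53074866  77.99265951]
ring (array([0.57002192, 0.07506023]), np.float64(0.03168614114093931), 476)
[ 0.4416 -0.1867] 0.0174 [211. 336.]
[ 0.5311 -0.1761] 0.0173 [284. 315.]
```

View pics/w4.png

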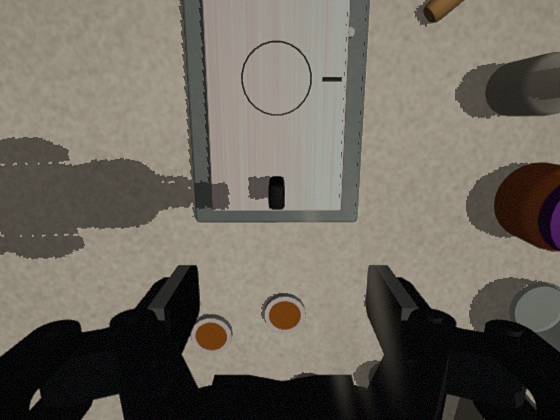

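The carriage is fully out, with the ring at (276,78) px → (0.570, 0.075). I'll keep the tool yaw constant and fetch the discs by translation only.

```bash
cat > plan.py <<'E'
from h import *
import sys
def plan(*wp):
    s=readout.get_state(); w,x,y,z=s["ee_rot"]; R=Ro.from_quat([x,y,z,w]).as_matrix()
    p=s["position"]; yaw=np.arctan2(R[1,0],R[0,0]); X=np.array([np.cos(yaw),np.sin(yaw),0]);Y=np.array([np.sin(yaw),-np.cos(yaw),0])
    print("yaw",np.degrees(yaw).round(2),"pos",p.round(4))
    for t in wp:
        d=np.array(t)-p; print(t,"dp units",np.round([d@X/.2,d@Y/.2,-d[2]/.2],3)); p=np.array(t)
if __name__=="__main__":
    plan(*[eval(a) for a in sys.argv[1:]])
E
python3 plan.py "(.5311,-.1761,.311)" "(.5311,-.1761,.072)" "(.5311,-.1761,.172)" "(.570,.075,.172)" "(.57,.075,.103)" "(.57,.075,.183)"
```

```text
yaw 79.32 pos [ 0.5517 -0.0227  0.3087]
(0.5311, -0.1761, 0.311) dp units [-0.773  0.041 -0.011]
(0.5311, -0.1761, 0.072) dp units [0.    0.    1.195]
(0.5311, -0.1761, 0.172) dp units [ 0.   0.  -0.5]
(0.57, 0.075, 0.172) dp units [ 1.27  -0.041 -0.   ]
(0.57, 0.075, 0.103) dp units [0.    0.    0.345]
(0.57, 0.075, 0.183) dp units [ 0.   0.  -0.4]
```

Call:
servo_tool --moves '[{"dp": [-0.193,0.01,0],"delta_rot": [0,0,0],"fingers": 0.85},{"dp": [-0.193,0.01,0],"delta_rot": [0,0,0],"fingers": 0.85},{"dp": [-0.193,0.01,0],"delta_rot": [0,0,0],"fingers": 0.85},{"dp": [-0.193,0.01,0],"delta_rot": [0,0,0],"fingers": 0.85},{"dp": [0,0,0.2],"delta_rot": [0,0,0],"fingers": 0.85}]'

```text
clock: 7.3
position: [0.5325, -0.1813, 0.27]
ee_rot: [0.005, 0.771, 0.637, 0.001]
contact_force: [1.2, 0.5, -0.5]
width: 0.0728
gripper_force: 0.0
```

Call:
servo_tool --moves '[{"dp": [0,0,0.25],"delta_rot": [0,0,0],"fingers": 0.85},{"dp": [0,0,0.2],"delta_rot": [0,0,0],"fingers": 0.85},{"dp": [0,0,0.2],"delta_rot": [0,0,0],"fingers": 0.85},{"dp": [0,0,0],"delta_rot": [0,0,0],"fingers": 0.85},{"dp": [0,0,0],"delta_rot": [0,0,0],"fingers": 0.85}]'

```text
clock: 7.8
position: [0.53, -0.1754, 0.1367]
ee_rot: [-0.002, 0.77, 0.638, -0.001]
contact_force: [1.5, -0.7, 0.3]
width: 0.0721
gripper_force: 0.0
```

```bash
python3 plan.py "(.5311,-.1761,.072)"; python3 -c "
from ph import *
g=grab('wrist','w5.png');print(discs(g))"
```

```text
yaw 79.33 pos [ 0.53   -0.1754  0.1367]
(0.5311, -0.1761, 0.072) dp units [-0.002  0.006  0.324]
[(array([ 0.4411, -0.1862]), np.float64(0.0175), array([135., 274.])), (array([ 0.5309, -0.1764]), np.float64(0.0178), array([284., 236.])), (array([ 0.6529, -0.1858]), np.float64(0.0179), array([503., 214.]))]
```

View pics/w5.png

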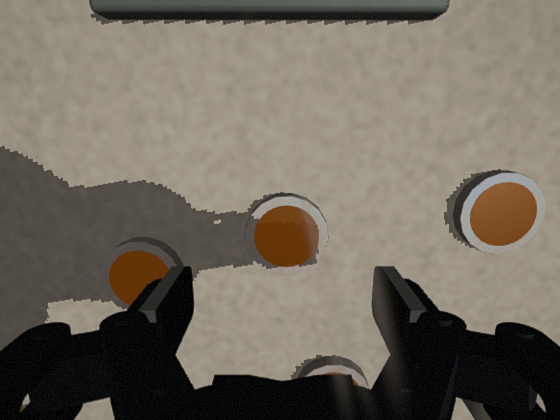

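The disc at (286,236) is centred between the pads, so I'll descend and grip it.

Call:
servo_tool --moves '[{"dp": [-0.002,0.005,0.16],"delta_rot": [0,0,0],"fingers": 0.85},{"dp": [0,0,0.12],"delta_rot": [0,0,0],"fingers": 0.85},{"dp": [0,0,0.04],"delta_rot": [0,0,0],"fingers": 0.85},{"dp": [0,0,0],"delta_rot": [0,0,0],"fingers": 0.85},{"dp": [0,0,0],"delta_rot": [0,0,0],"fingers": 0.85}]'

```text
clock: 8.35
position: [0.5329, -0.1767, 0.0756]
ee_rot: [0.002, 0.77, 0.638, 0.001]
contact_force: [0.8, 0.1, 0.7]
width: 0.0723
gripper_force: 0.0
```

Call:
servo_tool --moves '[{"dp": [0,0,0],"delta_rot": [0,0,0],"fingers": 0},{"dp": [0,0,0],"delta_rot": [0,0,0],"fingers": 0},{"dp": [0,0,0],"delta_rot": [0,0,0],"fingers": 0},{"dp": [0,0,0],"delta_rot": [0,0,0],"fingers": 0},{"dp": [0,0,0],"delta_rot": [0,0,0],"fingers": 0}]' --force 40

```text
clock: 8.85
position: [0.5324, -0.1766, 0.0758]
ee_rot: [0.001, 0.77, 0.638, 0.001]
contact_force: [-0.8, -0.2, 6.3]
width: 0.0454
gripper_force: 39.8
```

Call:
servo_tool --moves '[{"dp": [0,0,-0.05],"delta_rot": [0,0,0],"fingers": 0},{"dp": [0,0,-0.15],"delta_rot": [0,0,0],"fingers": 0},{"dp": [0,0,-0.2],"delta_rot": [0,0,0],"fingers": 0},{"dp": [0,0,-0.1],"delta_rot": [0,0,0],"fingers": 0},{"dp": [0,0,0],"delta_rot": [0,0,0],"fingers": 0}]'

```text
clock: 9.35
position: [0.5336, -0.1771, 0.178]
ee_rot: [0.004, 0.77, 0.638, 0.002]
contact_force: [-0.1, 0.5, -0.6]
width: 0.0451
gripper_force: 41.1
```

```bash
python3 plan.py "(.570,.075,.172)"; python3 -c "
from ph import *
g=grab('wrist','w6.png');print(discs(g,.11))
P=cloud(*g[1:]);print(P[236-40:330:8,284].round(3))"
```

```text
yaw 79.35 pos [ 0.5336 -0.1771  0.178 ]
(0.57, 0.075, 0.172) dp units [ 1.272 -0.054  0.03 ]
[(array([ 0.5426, -0.2154]), np.float64(0.0103), array([318., 354.])), (array([ 0.5337, -0.1785]), np.float64(0.0184), array([282., 281.])), (array([ 0.485 , -0.1561]), np.float64(0.0105), array([153., 252.])), (array([ 0.6075, -0.1556]), np.float64(0.0103), array([458., 195.]))]
[[ 0.538 -0.166  0.002]
 [ 0.537 -0.172 -0.   ]
 [ 0.536 -0.178 -0.001]
 [ 0.539 -0.154  0.104]
 [ 0.539 -0.155  0.112]
 [ 0.538 -0.158  0.112]
 [ 0.538 -0.161  0.113]
 [ 0.537 -0.165  0.113]
 [ 0.536 -0.168  0.112]
 [ 0.536 -0.171  0.113]
 [ 0.535 -0.175  0.113]
 [ 0.534 -0.179  0.112]
 [ 0.534 -0.182  0.113]
 [ 0.533 -0.186  0.112]
 [ 0.532 -0.189  0.112]
 [ 0.532 -0.193  0.111]
 [ 0.531 -0.197  0.112]]
```

View pics/w6.png

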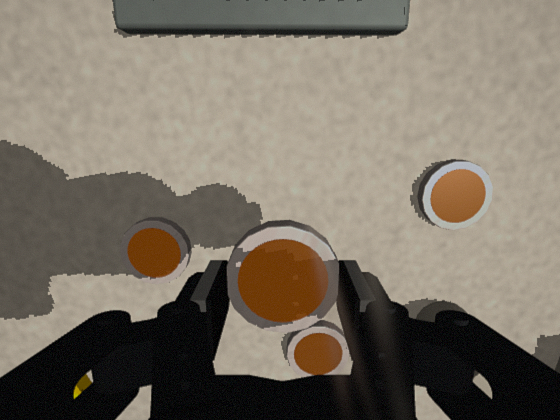

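The disc is held level at (282,281), with its centre 1.4 mm behind the TCP. I'll carry it to the ring.

Call:
servo_tool --moves '[{"dp": [0.1,-0.006,-0.1],"delta_rot": [0,0,0],"fingers": 0},{"dp": [0.2,-0.01,0],"delta_rot": [0,0,0],"fingers": 0},{"dp": [0.2,-0.01,0],"delta_rot": [0,0,0],"fingers": 0},{"dp": [0.2,-0.01,0],"delta_rot": [0,0,0],"fingers": 0},{"dp": [0.2,-0.01,0],"delta_rot": [0,0,0],"fingers": 0}]'

```text
clock: 9.9
position: [0.5549, 0.0039, 0.1922]
ee_rot: [-0.001, 0.77, 0.638, -0.001]
contact_force: [0.4, 0.2, -1.3]
width: 0.0453
gripper_force: 41.1
```

Call:
servo_tool --moves '[{"dp": [0.2,-0.01,0],"delta_rot": [0,0,0],"fingers": 0},{"dp": [0.18,0,0],"delta_rot": [0,0,0],"fingers": 0},{"dp": [0,0,0.2],"delta_rot": [0,0,0],"fingers": 0},{"dp": [0,0,0.15],"delta_rot": [0,0,0],"fingers": 0},{"dp": [0,0,0],"delta_rot": [0,0,0],"fingers": 0}]'

```text
clock: 10.4
position: [0.5637, 0.0778, 0.1185]
ee_rot: [-0.004, 0.769, 0.639, -0.005]
contact_force: [-1.3, 0.6, -0.1]
width: 0.0455
gripper_force: 41.2
```

Call:
servo_tool --moves '[{"dp": [0,0,0],"delta_rot": [0,0,0],"fingers": 0},{"dp": [0,0,0],"delta_rot": [0,0,0],"fingers": 0}]'

```text
clock: 10.6
position: [0.5689, 0.0772, 0.1249]
ee_rot: [0.001, 0.77, 0.638, 0.001]
contact_force: [0.6, 0.5, 0.2]
width: 0.0453
gripper_force: 41.2
```

```bash
python3 plan.py "(.5699,.0765,.106)"; python3 -c "
from ph import *
z=readout.get_state()['position'][2]-.0655
g=grab('wrist');print([q for q in discs(g,z) if q[1]>.015])"
```

```text
yaw 79.31 pos [0.5689 0.0772 0.1249]
(0.5699, 0.0765, 0.106) dp units [-0.002  0.006  0.094]
[(array([0.5688, 0.0772]), np.float64(0.0181), array([284., 280.]))]
```

Call:
servo_tool --moves '[{"dp": [-0.009,0.0075,0.04],"delta_rot": [0,0,0],"fingers": 0},{"dp": [0,0,0.03],"delta_rot": [0,0,0],"fingers": 0},{"dp": [0,0,0.02],"delta_rot": [0,0,0],"fingers": 0},{"dp": [0,0,0],"delta_rot": [0,0,0],"fingers": 0},{"dp": [0,0,0],"delta_rot": [0,0,0],"fingers": 0}]'

```text
clock: 11.15
position: [0.569, 0.0752, 0.1059]
ee_rot: [0.0, 0.77, 0.638, -0.0]
contact_force: [-0.3, -0.9, 0.5]
width: 0.0453
gripper_force: 41.4
```

```bash
python3 plan.py "(.57,.0751,.1055)"; python3 -c "
from ph import *
z=readout.get_state()['position'][2]-.0655
g=grab('wrist');print([q for q in discs(g,z) if q[1]>.015])"
```

```text
yaw 79.35 pos [0.569  0.0752 0.1059]
(0.57, 0.0751, 0.1055) dp units [0.    0.005 0.002]
[(array([0.5687, 0.0751]), np.float64(0.0181), array([284., 279.]))]
```

Call:
servo_tool --moves '[{"dp": [0,0.006,0.002],"delta_rot": [0,0,0],"fingers": 0},{"dp": [0,0,0],"delta_rot": [0,0,0],"fingers": 0},{"dp": [0,0,0],"delta_rot": [0,0,0],"fingers": 0.85},{"dp": [0,0,0],"delta_rot": [0,0,0],"fingers": 0.85},{"dp": [0,0,0],"delta_rot": [0,0,0],"fingers": 0.85}]'

```text
clock: 11.7
position: [0.5706, 0.0752, 0.1053]
ee_rot: [0.0, 0.77, 0.638, 0.0]
contact_force: [-0.8, -0.5, 0.0]
width: 0.0724
gripper_force: 0.0
```

Call:
servo_tool --moves '[{"dp": [0,0,-0.1],"delta_rot": [0,0,0],"fingers": 0.85},{"dp": [0,0,-0.2],"delta_rot": [0,0,0],"fingers": 0.85},{"dp": [0,0,-0.1],"delta_rot": [0,0,0],"fingers": 0.85},{"dp": [-0.2,-0.056,0],"delta_rot": [0,0,0],"fingers": 0.85},{"dp": [-0.2,-0.056,0],"delta_rot": [0,0,0],"fingers": 0.85}]'

```text
clock: 12.2
position: [0.5341, 0.0006, 0.1864]
ee_rot: [0.001, 0.769, 0.639, 0.001]
contact_force: [-0.5, -0.7, 0.2]
width: 0.0725
gripper_force: 0.0
```

Call:
servo_tool --moves '[{"dp": [-0.2,-0.056,0],"delta_rot": [0,0,0],"fingers": 0.85},{"dp": [-0.2,-0.056,0],"delta_rot": [0,0,0],"fingers": 0.85},{"dp": [-0.2,-0.056,0],"delta_rot": [0,0,0],"fingers": 0.85},{"dp": [-0.2,-0.056,0],"delta_rot": [0,0,0],"fingers": 0.85},{"dp": [-0.2,-0.056,0],"delta_rot": [0,0,0],"fingers": 0.85}]'

```text
clock: 12.7
position: [0.4408, -0.1869, 0.1856]
ee_rot: [0.0, 0.77, 0.638, 0.0]
contact_force: [0.3, -0.1, -0.4]
width: 0.0727
gripper_force: 0.0
```

Call:
servo_tool --moves '[{"dp": [0,0,0],"delta_rot": [0,0,0],"fingers": 0.85},{"dp": [0,0,0.15],"delta_rot": [0,0,0],"fingers": 0.85},{"dp": [0,0,0.15],"delta_rot": [0,0,0],"fingers": 0.85},{"dp": [0,0,0],"delta_rot": [0,0,0],"fingers": 0.85},{"dp": [0,0,0],"delta_rot": [0,0,0],"fingers": 0.85}]'

```text
clock: 13.2
position: [0.4418, -0.185, 0.1255]
ee_rot: [-0.0, 0.77, 0.639, -0.0]
contact_force: [-0.9, -0.9, -1.1]
width: 0.0724
gripper_force: 0.0
```

```bash
python3 plan.py "(.4413,-.1864,.073)"; python3 -c "
from ph import *
g=grab('wrist','w7.png');print([q for q in discs(g,.01) if q[1]>.015])
g=grab('top','t3.png');
im,d,K,Rc,o=g
[print(z,*[q for q in discs(g,z,30)]) for z in(.01,.04)]"
```

```text
yaw 79.37 pos [ 0.4418 -0.185   0.1255]
(0.4413, -0.1864, 0.073) dp units [-0.007 -0.001  0.262]
[(array([ 0.4414, -0.1868]), np.float64(0.0178), array([283., 244.]))]
0.01 (array([ 0.3157, -0.7547]), np.float64(0.0432), array([512., 276.])) (array([ 0.5443, -0.2853]), np.float64(0.0153), array([346., 198.])) (array([0.5767, 0.0822]), np.float64(0.0156), array([216., 189.])) (array([ 0.5779, -0.8127]), np.float64(0.066), array([529., 181.])) (array([ 0.656 , -0.1832]), np.float64(0.0149), array([309., 160.]))
0.04 (array([ 0.3185, -0.7376]), np.float64(0.0421), array([512., 276.])) (array([ 0.5411, -0.2802]), np.float64(0.0149), array([346., 198.])) (array([0.5727, 0.0779]), np.float64(0.0153), array([216., 189.])) (array([ 0.5739, -0.7941]), np.float64(0.0644), array([529., 181.])) (array([ 0.65  , -0.1808]), np.float64(0.0145), array([309., 160.]))
```

Call:
servo_tool --moves '[{"dp": [-0.009,-0.001,0.12],"delta_rot": [0,0,0],"fingers": 0.85},{"dp": [0,0,0.1],"delta_rot": [0,0,0],"fingers": 0.85},{"dp": [0,0,0.04],"delta_rot": [0,0,0],"fingers": 0.85},{"dp": [0,0,0],"delta_rot": [0,0,0],"fingers": 0.85},{"dp": [0,0,0],"delta_rot": [0,0,0],"fingers": 0.85}]'

```text
clock: 13.8
position: [0.4418, -0.1875, 0.0745]
ee_rot: [0.001, 0.77, 0.638, 0.0]
contact_force: [0.3, -0.5, -0.2]
width: 0.0728
gripper_force: 0.0
```

Call:
servo_tool --moves '[{"dp": [0,0,0],"delta_rot": [0,0,0],"fingers": 0},{"dp": [0,0,0],"delta_rot": [0,0,0],"fingers": 0},{"dp": [0,0,0],"delta_rot": [0,0,0],"fingers": 0},{"dp": [0,0,0],"delta_rot": [0,0,0],"fingers": 0},{"dp": [0,0,0],"delta_rot": [0,0,0],"fingers": 0}]'

```text
clock: 14.3
position: [0.4416, -0.1875, 0.0749]
ee_rot: [0.001, 0.77, 0.638, 0.0]
contact_force: [-1.1, 0.9, 7.1]
width: 0.0456
gripper_force: 39.8
```

Call:
servo_tool --moves '[{"dp": [0,0,-0.05],"delta_rot": [0,0,0],"fingers": 0},{"dp": [0,0,-0.15],"delta_rot": [0,0,0],"fingers": 0},{"dp": [0,0,-0.2],"delta_rot": [0,0,0],"fingers": 0},{"dp": [0,0,-0.2],"delta_rot": [0,0,0],"fingers": 0},{"dp": [0,0,0],"delta_rot": [0,0,0],"fingers": 0}]'

```text
clock: 14.8
position: [0.4438, -0.1889, 0.1993]
ee_rot: [0.006, 0.77, 0.638, 0.002]
contact_force: [0.8, -1.1, -0.8]
width: 0.0456
gripper_force: 42.0
```

```bash
cat > held.py <<'E'
from ph import *
g=grab('wrist'); s=readout.get_state(); P=cloud(*g[1:])
q=sorted(discs(g,s['position'][2]-.0655),key=lambda q:-q[1])[0]
u,v=q[2].astype(int); print("disc",q,"top below tcp",(s['position'][2]-P[v-25:v+25:10,u-20:u+20:10,2]).round(4).tolist(), "tcp-disc",(s['position'][:2]-q[0]).round(4),s["width"].round(4))
E
python3 held.py; python3 plan.py "(.57,.0751,.2)" "(.57,.0751,.12)"
```

```text
yaw 79.35 pos [ 0.4424 -0.1881  0.1968]
(0.57, 0.0751, 0.2) dp units [ 1.411  0.384 -0.016]
(0.57, 0.0751, 0.12) dp units [0.  0.  0.4]Traceback (most recent call last):
  File "held.py", line 4, in <module>
    u,v=q[2].astype(int); print("disc",q,"top below tcp",(s['position'][2]-P[v-25:v+25:10,u-20:u+20:10,2]).round(4).tolist(), "tcp-disc",(s['position'][:2]-q[0]).round(4),s["width"].round(4))
                                                                                                                                                                           ^^^^^^^^^^^^^^^^
AttributeError: 'float' object has no attribute 'round'
```

Call:
servo_tool --moves '[{"dp": [0.13,0.035,0],"delta_rot": [0,0,0],"fingers": 0},{"dp": [0.22,0.06,0],"delta_rot": [0,0,0],"fingers": 0},{"dp": [0.22,0.06,0],"delta_rot": [0,0,0],"fingers": 0},{"dp": [0.22,0.06,0],"delta_rot": [0,0,0],"fingers": 0},{"dp": [0.22,0.06,0],"delta_rot": [0,0,0],"fingers": 0}]'

```text
clock: 15.35
position: [0.5318, 0.0028, 0.1921]
ee_rot: [-0.001, 0.77, 0.638, -0.001]
contact_force: [1.3, -1.3, -0.8]
width: 0.045
gripper_force: 42.0
```

Call:
servo_tool --moves '[{"dp": [0.22,0.06,0],"delta_rot": [0,0,0],"fingers": 0},{"dp": [0.12,0.032,0],"delta_rot": [0,0,0],"fingers": 0},{"dp": [0.06,0.017,0.1],"delta_rot": [0,0,0],"fingers": 0},{"dp": [0,0,0.15],"delta_rot": [0,0,0],"fingers": 0},{"dp": [0,0,0.1],"delta_rot": [0,0,0],"fingers": 0}]'

```text
clock: 15.85
position: [0.5668, 0.0764, 0.1204]
ee_rot: [-0.002, 0.769, 0.639, -0.002]
contact_force: [0.5, -0.6, -1.4]
width: 0.0456
gripper_force: 42.1
```

Call:
servo_tool --moves '[{"dp": [0,0,0],"delta_rot": [0,0,0],"fingers": 0},{"dp": [0,0,0],"delta_rot": [0,0,0],"fingers": 0},{"dp": [0,0,0],"delta_rot": [0,0,0],"fingers": 0}]'

```text
clock: 16.15
position: [0.5691, 0.0756, 0.1242]
ee_rot: [0.0, 0.77, 0.638, 0.001]
contact_force: [-0.4, -0.8, 0.1]
width: 0.0456
gripper_force: 42.1
```

```bash
sed -i 's/s\["width"\].round(4)/s["width"]/' held.py && python3 held.py; python3 plan.py "(.57,.0751,.1155)"
```

```text
disc (array([0.5691, 0.0761]), np.float64(0.0182), array([283., 279.])) top below tcp [[0.0657, 0.066, 0.064, 0.0655], [0.0646, 0.0647, 0.0644, 0.0648], [0.0652, 0.065, 0.0657, 0.0654], [0.065, 0.0652, 0.0658, 0.0647], [0.0653, 0.0653, 0.0647, 0.0655]] tcp-disc [ 0.0002 -0.0006] 0.045398755683188914
yaw 79.33 pos [0.5693 0.0755 0.1246]
(0.57, 0.0751, 0.1155) dp units [-0.001  0.004  0.045]
```

Call:
servo_tool --moves '[{"dp": [-0.004,0.005,0.02],"delta_rot": [0,0,0],"fingers": 0},{"dp": [0,0,0.015],"delta_rot": [0,0,0],"fingers": 0},{"dp": [0,0,0.011],"delta_rot": [0,0,0],"fingers": 0},{"dp": [0,0,0],"delta_rot": [0,0,0],"fingers": 0},{"dp": [0,0,0],"delta_rot": [0,0,0],"fingers": 0}]'

```text
clock: 16.7
position: [0.5695, 0.0746, 0.1149]
ee_rot: [0.0, 0.77, 0.638, 0.0]
contact_force: [-1.6, -0.8, 5.4]
width: 0.0456
gripper_force: 42.6
```

```bash
python3 held.py; python3 plan.py "(.57,.0751,.1155)"
```

```text
disc (array([0.5693, 0.0749]), np.float64(0.0182), array([282., 280.])) top below tcp [[0.0648, 0.0651, 0.0644, 0.0641], [0.065, 0.0649, 0.0647, 0.064], [0.0648, 0.0651, 0.0639, 0.0644], [0.0646, 0.0639, 0.0639, 0.0646], [0.0641, 0.0651, 0.0653, 0.0654]] tcp-disc [ 0.0002 -0.0003] 0.045626438420055176
yaw 79.35 pos [0.5695 0.0746 0.1149]
(0.57, 0.0751, 0.1155) dp units [ 0.003  0.002 -0.003]
```

Seated with a 5 N touch. I'll release and move to disc 1.

Call:
servo_tool --moves '[{"dp": [0,0,0],"delta_rot": [0,0,0],"fingers": 0.85},{"dp": [0,0,0],"delta_rot": [0,0,0],"fingers": 0.85},{"dp": [0,0,0],"delta_rot": [0,0,0],"fingers": 0.85},{"dp": [0,0,-0.15],"delta_rot": [0,0,0],"fingers": 0.85},{"dp": [0,0,-0.2],"delta_rot": [0,0,0],"fingers": 0.85}]'

```text
clock: 17.25
position: [0.5679, 0.0747, 0.1826]
ee_rot: [-0.002, 0.77, 0.638, -0.002]
contact_force: [1.0, -0.5, 0.4]
width: 0.0727
gripper_force: 0.0
```

Call:
servo_tool --moves '[{"dp": [-0.2,0.107,-0.05],"delta_rot": [0,0,0],"fingers": 0.85},{"dp": [-0.2,0.107,0],"delta_rot": [0,0,0],"fingers": 0.85},{"dp": [-0.2,0.107,0],"delta_rot": [0,0,0],"fingers": 0.85},{"dp": [-0.2,0.107,0],"delta_rot": [0,0,0],"fingers": 0.85},{"dp": [-0.2,0.107,0],"delta_rot": [0,0,0],"fingers": 0.85}]'

```text
clock: 17.75
position: [0.6379, -0.1433, 0.1941]
ee_rot: [-0.0, 0.77, 0.638, 0.0]
contact_force: [0.5, 0.5, -0.4]
width: 0.0726
gripper_force: 0.0
```

Call:
servo_tool --moves '[{"dp": [-0.2,0.107,0],"delta_rot": [0,0,0],"fingers": 0.85},{"dp": [0,0,0.15],"delta_rot": [0,0,0],"fingers": 0.85},{"dp": [0,0,0.15],"delta_rot": [0,0,0],"fingers": 0.85},{"dp": [0,0,0.05],"delta_rot": [0,0,0],"fingers": 0.85},{"dp": [0,0,0],"delta_rot": [0,0,0],"fingers": 0.85}]'

```text
clock: 18.25
position: [0.6501, -0.1844, 0.1222]
ee_rot: [-0.002, 0.77, 0.638, -0.001]
contact_force: [0.4, -0.3, -0.4]
width: 0.0726
gripper_force: 0.0
```

Call:
servo_tool --moves '[{"dp": [0,0,0],"delta_rot": [0,0,0],"fingers": 0.85},{"dp": [0,0,0],"delta_rot": [0,0,0],"fingers": 0.85}]'

```text
clock: 18.45
position: [0.6523, -0.1848, 0.1261]
ee_rot: [0.002, 0.769, 0.639, 0.001]
contact_force: [0.6, 0.7, 0.6]
width: 0.0725
gripper_force: 0.0
```

```bash
python3 plan.py "(.652,-.1857,.0735)"; python3 -c "
from ph import *
g=grab('wrist','w7.png');print([q for q in discs(g,.01) if q[1]>.015])
g=grab('top','t4.png');
[print(z,*[q for q in discs(g,z,30) if q[1]<.03]) for z in(.01,.05)]"
```

```text
yaw 79.38 pos [ 0.6523 -0.1848  0.1261]
(0.652, -0.1857, 0.0735) dp units [-0.004 -0.001  0.263]
[(array([ 0.6525, -0.1859]), np.float64(0.0179), array([282., 242.]))]
0.01 (array([ 0.5442, -0.2853]), np.float64(0.0153), array([346., 198.])) (array([0.5783, 0.085 ]), np.float64(0.0161), array([216., 188.]))
0.05 (array([ 0.54  , -0.2785]), np.float64(0.0147), array([346., 198.])) (array([0.573, 0.079]), np.float64(0.0156), array([216., 188.]))
```

Call:
servo_tool --moves '[{"dp": [-0.005,0,0.12],"delta_rot": [0,0,0],"fingers": 0.85},{"dp": [0,0,0.1],"delta_rot": [0,0,0],"fingers": 0.85},{"dp": [0,0,0.04],"delta_rot": [0,0,0],"fingers": 0.85},{"dp": [0,0,0],"delta_rot": [0,0,0],"fingers": 0.85},{"dp": [0,0,0],"delta_rot": [0,0,0],"fingers": 0.85}]'

```text
clock: 19.05
position: [0.6517, -0.186, 0.0732]
ee_rot: [0.001, 0.77, 0.638, 0.0]
contact_force: [0.4, -1.7, 0.4]
width: 0.0725
gripper_force: 0.0
```

Call:
servo_tool --moves '[{"dp": [0,0,0],"delta_rot": [0,0,0],"fingers": 0},{"dp": [0,0,0],"delta_rot": [0,0,0],"fingers": 0},{"dp": [0,0,0],"delta_rot": [0,0,0],"fingers": 0},{"dp": [0,0,0],"delta_rot": [0,0,0],"fingers": 0},{"dp": [0,0,0],"delta_rot": [0,0,0],"fingers": 0}]'

```text
clock: 19.55
position: [0.6519, -0.1862, 0.074]
ee_rot: [0.001, 0.77, 0.638, 0.001]
contact_force: [0.2, -0.5, 6.0]
width: 0.0455
gripper_force: 40.5
```

Call:
servo_tool --moves '[{"dp": [0,0,-0.05],"delta_rot": [0,0,0],"fingers": 0},{"dp": [0,0,-0.15],"delta_rot": [0,0,0],"fingers": 0},{"dp": [0,0,-0.2],"delta_rot": [0,0,0],"fingers": 0},{"dp": [0,0,-0.2],"delta_rot": [0,0,0],"fingers": 0},{"dp": [0,0,-0.05],"delta_rot": [0,0,0],"fingers": 0}]'

```text
clock: 20.05
position: [0.6531, -0.1867, 0.2082]
ee_rot: [0.004, 0.77, 0.638, 0.002]
contact_force: [0.7, -0.4, -0.9]
width: 0.0454
gripper_force: 41.2
```

```bash
python3 held.py; python3 plan.py "(.57,.0751,.205)" "(.57,.0751,.1255)"
```

```text
disc (array([ 0.6534, -0.1875]), np.float64(0.0184), array([283., 281.])) top below tcp [[0.0637, 0.063, 0.0642, 0.0633], [0.0635, 0.0634, 0.064, 0.0634], [0.0638, 0.0629, 0.0644, 0.063], [0.0634, 0.064, 0.0638, 0.064], [0.0633, 0.0629, 0.0624, 0.063]] tcp-disc [-0.0006  0.001 ] 0.04557106826231637
yaw 79.35 pos [ 0.6528 -0.1865  0.2076]
(0.57, 0.0751, 0.205) dp units [ 1.209 -0.649  0.013]
(0.57, 0.0751, 0.1255) dp units [0.    0.    0.397]
```

Call:
servo_tool --moves '[{"dp": [0.1,-0.05,0],"delta_rot": [0,0,0],"fingers": 0},{"dp": [0.2,-0.11,0],"delta_rot": [0,0,0],"fingers": 0},{"dp": [0.2,-0.11,0],"delta_rot": [0,0,0],"fingers": 0},{"dp": [0.2,-0.11,0],"delta_rot": [0,0,0],"fingers": 0},{"dp": [0.2,-0.11,0],"delta_rot": [0,0,0],"fingers": 0}]'

```text
clock: 20.6
position: [0.5852, 0.0116, 0.1999]
ee_rot: [-0.002, 0.77, 0.638, -0.002]
contact_force: [0.3, 0.6, -0.9]
width: 0.0458
gripper_force: 41.2
```

Call:
servo_tool --moves '[{"dp": [0.2,-0.11,0],"delta_rot": [0,0,0],"fingers": 0},{"dp": [0.11,-0.05,0],"delta_rot": [0,0,0],"fingers": 0},{"dp": [0,0,0.15],"delta_rot": [0,0,0],"fingers": 0},{"dp": [0,0,0.12],"delta_rot": [0,0,0],"fingers": 0},{"dp": [0,0,0.07],"delta_rot": [0,0,0],"fingers": 0}]'

```text
clock: 21.1
position: [0.5644, 0.0773, 0.1304]
ee_rot: [-0.003, 0.769, 0.639, -0.003]
contact_force: [-0.4, 0.6, -1.9]
width: 0.0456
gripper_force: 41.2
```

Call:
servo_tool --moves '[{"dp": [0,0,0],"delta_rot": [0,0,0],"fingers": 0},{"dp": [0,0,0],"delta_rot": [0,0,0],"fingers": 0},{"dp": [0,0,0],"delta_rot": [0,0,0],"fingers": 0}]'

```text
clock: 21.4
position: [0.5681, 0.0762, 0.1346]
ee_rot: [0.0, 0.77, 0.638, 0.0]
contact_force: [0.3, -0.4, -0.0]
width: 0.0455
gripper_force: 41.2
```

```bash
python3 held.py; python3 plan.py "(.57,.0751,.125)"
```

```text
disc (array([0.5678, 0.076 ]), np.float64(0.0183), array([285., 280.])) top below tcp [[0.0645, 0.0648, 0.0635, 0.0634], [0.0634, 0.0644, 0.064, 0.0631], [0.0649, 0.0653, 0.065, 0.0645], [0.0652, 0.0637, 0.0643, 0.0639], [0.065, 0.0645, 0.0641, 0.0641]] tcp-disc [0.0005 0.0001] 0.045671994438129804
yaw 79.34 pos [0.5683 0.0761 0.1349]
(0.57, 0.0751, 0.125) dp units [-0.003  0.009  0.049]
```

Call:
servo_tool --moves '[{"dp": [-0.003,0.011,0.02],"delta_rot": [0,0,0],"fingers": 0},{"dp": [0,0,0.02],"delta_rot": [0,0,0],"fingers": 0},{"dp": [0,0,0.012],"delta_rot": [0,0,0],"fingers": 0},{"dp": [0,0,0],"delta_rot": [0,0,0],"fingers": 0},{"dp": [0,0,0],"delta_rot": [0,0,0],"fingers": 0}]'

```text
clock: 21.95
position: [0.5701, 0.0749, 0.124]
ee_rot: [0.0, 0.77, 0.638, 0.0]
contact_force: [-0.5, 0.1, 2.5]
width: 0.0458
gripper_force: 41.3
```

```bash
python3 held.py; python3 plan.py "(.5408,-.2886,.1255)"
```

```text
disc (array([0.5698, 0.0745]), np.float64(0.0183), array([283., 281.])) top below tcp [[0.0628, 0.0622, 0.0638, 0.0644], [0.0637, 0.0637, 0.0637, 0.0639], [0.0653, 0.0644, 0.0638, nan], [0.0646, 0.0649, 0.0639, 0.0639], [0.0641, 0.0646, 0.0644, 0.0643]] tcp-disc [0.0003 0.0004] 0.04549133871288118
yaw 79.34 pos [0.5701 0.0749 0.124 ]
(0.5408, -0.2886, 0.1255) dp units [-1.813  0.192 -0.007]
```

Call:
servo_tool --moves '[{"dp": [0,0,0],"delta_rot": [0,0,0],"fingers": 0.85},{"dp": [0,0,0],"delta_rot": [0,0,0],"fingers": 0.85},{"dp": [0,0,0],"delta_rot": [0,0,0],"fingers": 0.85},{"dp": [0,0,-0.15],"delta_rot": [0,0,0],"fingers": 0.85},{"dp": [0,0,-0.2],"delta_rot": [0,0,0],"fingers": 0.85}]'

```text
clock: 22.5
position: [0.5686, 0.075, 0.1924]
ee_rot: [-0.002, 0.77, 0.638, -0.002]
contact_force: [-0.5, -0.2, -0.4]
width: 0.0728
gripper_force: 0.0
```

Call:
servo_tool --moves '[{"dp": [-0.22,0.024,-0.05],"delta_rot": [0,0,0],"fingers": 0.85},{"dp": [-0.23,0.024,0],"delta_rot": [0,0,0],"fingers": 0.85},{"dp": [-0.23,0.024,0],"delta_rot": [0,0,0],"fingers": 0.85},{"dp": [-0.23,0.024,0],"delta_rot": [0,0,0],"fingers": 0.85},{"dp": [-0.23,0.024,0],"delta_rot": [0,0,0],"fingers": 0.85}]'

```text
clock: 23.0
position: [0.5511, -0.1551, 0.204]
ee_rot: [0.0, 0.77, 0.638, 0.0]
contact_force: [0.9, -0.4, 0.4]
width: 0.0726
gripper_force: 0.0
```

Call:
servo_tool --moves '[{"dp": [-0.23,0.024,0],"delta_rot": [0,0,0],"fingers": 0.85},{"dp": [-0.23,0.024,0],"delta_rot": [0,0,0],"fingers": 0.85},{"dp": [-0.21,0.024,0],"delta_rot": [0,0,0],"fingers": 0.85},{"dp": [0,0,0.1],"delta_rot": [0,0,0],"fingers": 0.85},{"dp": [0,0,0.15],"delta_rot": [0,0,0],"fingers": 0.85}]'

```text
clock: 23.5
position: [0.5418, -0.2906, 0.155]
ee_rot: [0.003, 0.771, 0.637, 0.001]
contact_force: [-0.1, 0.1, -1.1]
width: 0.0725
gripper_force: 0.0
```

Call:
servo_tool --moves '[{"dp": [0,0,0.1],"delta_rot": [0,0,0],"fingers": 0.85},{"dp": [0,0,0],"delta_rot": [0,0,0],"fingers": 0.85},{"dp": [0,0,0],"delta_rot": [0,0,0],"fingers": 0.85},{"dp": [0,0,0],"delta_rot": [0,0,0],"fingers": 0.85}]'

```text
clock: 23.9
position: [0.5417, -0.2882, 0.1353]
ee_rot: [0.001, 0.77, 0.639, 0.0]
contact_force: [-0.6, -0.1, 1.5]
width: 0.0726
gripper_force: 0.0
```

```bash
python3 plan.py "(.5408,-.2886,.0735)"; python3 -c "
from ph import *
g=grab('wrist','w8.png');print([q for q in discs(g,.01) if q[1]>.015])
g=grab('top','t5.png');
[print(z,*[q for q in discs(g,z,30) if q[1]<.03]) for z in(.01,.06)]"
```

```text
yaw 79.36 pos [ 0.5417 -0.2882  0.1353]
(0.5408, -0.2886, 0.0735) dp units [-0.003 -0.004  0.309]
[(array([ 0.5407, -0.2889]), np.float64(0.0179), array([280., 236.]))]
0.01 (array([0.5802, 0.0861]), np.float64(0.0162), array([215., 188.]))
0.06 (array([0.5735, 0.0787]), np.float64(0.0155), array([215., 188.]))
```

Call:
servo_tool --moves '[{"dp": [-0.004,-0.004,0.16],"delta_rot": [0,0,0],"fingers": 0.85},{"dp": [0,0,0.1],"delta_rot": [0,0,0],"fingers": 0.85},{"dp": [0,0,0.046],"delta_rot": [0,0,0],"fingers": 0.85},{"dp": [0,0,0],"delta_rot": [0,0,0],"fingers": 0.85},{"dp": [0,0,0],"delta_rot": [0,0,0],"fingers": 0.85}]'

```text
clock: 24.5
position: [0.5406, -0.2889, 0.0737]
ee_rot: [0.001, 0.77, 0.638, 0.0]
contact_force: [0.3, 0.0, 0.6]
width: 0.0728
gripper_force: 0.0
```

Call:
servo_tool --moves '[{"dp": [0,0,0],"delta_rot": [0,0,0],"fingers": 0},{"dp": [0,0,0],"delta_rot": [0,0,0],"fingers": 0},{"dp": [0,0,0],"delta_rot": [0,0,0],"fingers": 0},{"dp": [0,0,0],"delta_rot": [0,0,0],"fingers": 0},{"dp": [0,0,0],"delta_rot": [0,0,0],"fingers": 0}]'

```text
clock: 25.0
position: [0.5406, -0.2889, 0.0744]
ee_rot: [0.001, 0.77, 0.638, 0.0]
contact_force: [-0.6, 0.3, 5.2]
width: 0.0454
gripper_force: 40.2
```

Call:
servo_tool --moves '[{"dp": [0,0,-0.05],"delta_rot": [0,0,0],"fingers": 0},{"dp": [0,0,-0.15],"delta_rot": [0,0,0],"fingers": 0},{"dp": [0,0,-0.2],"delta_rot": [0,0,0],"fingers": 0},{"dp": [0,0,-0.2],"delta_rot": [0,0,0],"fingers": 0},{"dp": [0,0,-0.05],"delta_rot": [0,0,0],"fingers": 0}]'

```text
clock: 25.5
position: [0.5419, -0.2898, 0.2085]
ee_rot: [0.005, 0.77, 0.638, 0.001]
contact_force: [0.7, 0.4, -0.4]
width: 0.0457
gripper_force: 41.1
```

```bash
python3 held.py; python3 plan.py "(.57,.0751,.205)" "(.57,.0751,.135)"
```

```text
disc (array([ 0.542 , -0.2909]), np.float64(0.0184), array([285., 280.])) top below tcp [[0.0643, 0.0639, 0.0642, 0.0647], [0.0632, 0.0628, 0.0639, 0.0632], [0.0643, 0.0638, 0.063, 0.0632], [0.064, 0.0637, 0.0631, 0.0635], [0.0647, 0.0645, 0.0637, 0.0629]] tcp-disc [-0.0004  0.0013] 0.045585058677409945
yaw 79.35 pos [ 0.5416 -0.2896  0.208 ]
(0.57, 0.0751, 0.205) dp units [ 1.818 -0.198  0.015]
(0.57, 0.0751, 0.135) dp units [0.   0.   0.35]
```

Call:
servo_tool --moves '[{"dp": [0.12,-0.01,0],"delta_rot": [0,0,0],"fingers": 0},{"dp": [0.22,-0.022,0],"delta_rot": [0,0,0],"fingers": 0},{"dp": [0.22,-0.022,0],"delta_rot": [0,0,0],"fingers": 0},{"dp": [0.22,-0.022,0],"delta_rot": [0,0,0],"fingers": 0},{"dp": [0.22,-0.022,0],"delta_rot": [0,0,0],"fingers": 0}]'

```text
clock: 26.05
position: [0.5566, -0.0865, 0.2013]
ee_rot: [-0.001, 0.77, 0.638, -0.001]
contact_force: [0.5, 0.3, -0.5]
width: 0.0454
gripper_force: 41.1
```

Call:
servo_tool --moves '[{"dp": [0.22,-0.022,0],"delta_rot": [0,0,0],"fingers": 0},{"dp": [0.22,-0.022,0],"delta_rot": [0,0,0],"fingers": 0},{"dp": [0.22,-0.022,0],"delta_rot": [0,0,0],"fingers": 0},{"dp": [0.12,-0.022,0],"delta_rot": [0,0,0],"fingers": 0},{"dp": [0.04,0,0],"delta_rot": [0,0,0],"fingers": 0}]'

```text
clock: 26.55
position: [0.5694, 0.0788, 0.2013]
ee_rot: [-0.001, 0.769, 0.64, -0.001]
contact_force: [-0.5, -1.1, -2.0]
width: 0.0457
gripper_force: 41.1
```

Call:
servo_tool --moves '[{"dp": [0,0,0.12],"delta_rot": [0,0,0],"fingers": 0},{"dp": [0,0,0.12],"delta_rot": [0,0,0],"fingers": 0},{"dp": [0,0,0.05],"delta_rot": [0,0,0],"fingers": 0},{"dp": [0,0,0],"delta_rot": [0,0,0],"fingers": 0},{"dp": [0,0,0],"delta_rot": [0,0,0],"fingers": 0}]'

```text
clock: 27.05
position: [0.571, 0.0755, 0.1448]
ee_rot: [0.0, 0.77, 0.638, -0.0]
contact_force: [0.3, -1.6, -1.2]
width: 0.0455
gripper_force: 41.1
```

```bash
python3 held.py; python3 plan.py "(.57,.0751,.134)"
```

```text
disc (array([0.5707, 0.0752]), np.float64(0.0182), array([284., 280.])) top below tcp [[0.0645, 0.0648, 0.0643, 0.0648], [0.0642, 0.066, 0.0653, 0.0647], [0.0642, 0.0654, 0.0647, nan], [0.0646, 0.0649, 0.0653, 0.0641], [0.0645, 0.0652, 0.0652, 0.0644]] tcp-disc [0.0007 0.0004] 0.04556962096371664
yaw 79.31 pos [0.5714 0.0756 0.1454]
(0.57, 0.0751, 0.134) dp units [-0.004 -0.006  0.057]
```

Call:
servo_tool --moves '[{"dp": [-0.001,-0.004,0.02],"delta_rot": [0,0,0],"fingers": 0},{"dp": [0,0,0.02],"delta_rot": [0,0,0],"fingers": 0},{"dp": [0,0,0.014],"delta_rot": [0,0,0],"fingers": 0},{"dp": [0,0,0],"delta_rot": [0,0,0],"fingers": 0},{"dp": [0,0,0],"delta_rot": [0,0,0],"fingers": 0}]'

```text
clock: 27.6
position: [0.5699, 0.076, 0.1343]
ee_rot: [0.0, 0.77, 0.638, 0.0]
contact_force: [-0.7, 0.4, 2.7]
width: 0.0455
gripper_force: 41.4
```

```bash
python3 held.py; python3 plan.py "(.438,-.312,.3)"; python3 -c "
from h import *
print(readout.get_state()['contact_force'],readout.get_state()['qpos'])
w=np.load('w1.npz'); im,d,K,Rc,o=[w[k] for k in w.files]
c=im[170:250,260:340]; cv2.imwrite('pics/cap.png',cv2.resize(c[:,:,::-1],None,fx=6,fy=6,interpolation=cv2.INTER_CUBIC))"
```

```text
disc (array([0.5696, 0.0754]), np.float64(0.0183), array([282., 282.])) top below tcp [[0.0639, 0.0644, 0.0641, 0.0637], [0.0653, 0.0634, 0.0629, 0.0647], [0.0642, 0.0633, 0.0646, 0.0645], [0.0637, 0.0645, 0.0637, 0.0646], [0.0636, 0.0646, 0.0644, 0.0635]] tcp-disc [0.0003 0.0006] 0.04546063117604354
yaw 79.35 pos [0.5699 0.076  0.1343]
(0.438, -0.312, 0.3) dp units [-2.029 -0.29  -0.828]
[-1.04898099 -1.28327041  4.9887348 ] [ 1.17382434e-02  4.18200811e-01  1.74745994e+00 -2.68343594e-04
  9.75488576e-01  1.97798942e-01]
```

View pics/cap.png

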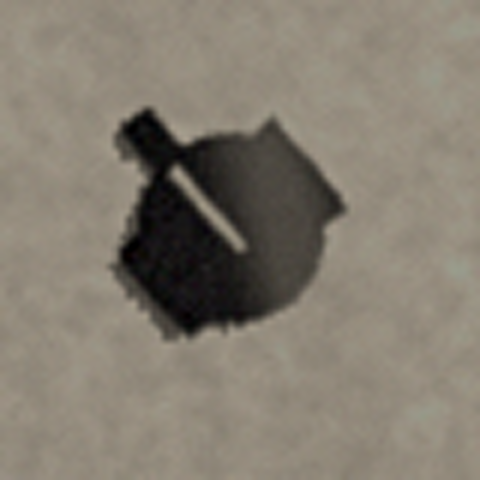

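The crop shows the cap with its white line and nose to the upper left and its flats to the upper right and lower left. I'll release disc 4 and move over the cap.

Call:
servo_tool --moves '[{"dp": [0,0,0],"delta_rot": [0,0,0],"fingers": 0.85},{"dp": [0,0,0],"delta_rot": [0,0,0],"fingers": 0.85},{"dp": [0,0,0],"delta_rot": [0,0,0],"fingers": 0.85},{"dp": [0,0,-0.15],"delta_rot": [0,0,0],"fingers": 0.85},{"dp": [0,0,-0.2],"delta_rot": [0,0,0],"fingers": 0.85}]'

```text
clock: 28.15
position: [0.5684, 0.076, 0.2022]
ee_rot: [-0.002, 0.77, 0.638, -0.002]
contact_force: [0.7, 0.1, 0.6]
width: 0.0727
gripper_force: 0.0
```

Call:
servo_tool --moves '[{"dp": [-0.2,-0.03,-0.05],"delta_rot": [0,0,0],"fingers": 0.85},{"dp": [-0.22,-0.032,0],"delta_rot": [0,0,0],"fingers": 0.85},{"dp": [-0.22,-0.032,0],"delta_rot": [0,0,0],"fingers": 0.85},{"dp": [-0.22,-0.032,0],"delta_rot": [0,0,0],"fingers": 0.85},{"dp": [-0.22,-0.032,0],"delta_rot": [0,0,0],"fingers": 0.85}]'

```text
clock: 28.65
position: [0.4981, -0.1317, 0.2139]
ee_rot: [0.0, 0.77, 0.639, 0.0]
contact_force: [0.9, -0.6, 0.0]
width: 0.073
gripper_force: 0.0
```

Call:
servo_tool --moves '[{"dp": [-0.22,-0.032,0],"delta_rot": [0,0,0],"fingers": 0.85},{"dp": [-0.22,-0.032,0],"delta_rot": [0,0,0],"fingers": 0.85},{"dp": [-0.22,-0.032,0],"delta_rot": [0,0,0],"fingers": 0.85},{"dp": [-0.18,-0.032,0],"delta_rot": [0,0,0],"fingers": 0.85},{"dp": [-0.1,0,0],"delta_rot": [0,0,0],"fingers": 0.85}]'

```text
clock: 29.15
position: [0.4376, -0.313, 0.2138]
ee_rot: [0.0, 0.771, 0.637, -0.0]
contact_force: [0.4, 0.2, 0.2]
width: 0.0728
gripper_force: 0.0
```

Call:
servo_tool --moves '[{"dp": [0,0,0],"delta_rot": [0,0,1],"fingers": 0.85},{"dp": [0,0,0],"delta_rot": [0,0,1],"fingers": 0.85},{"dp": [0,0,0],"delta_rot": [0,0,0],"fingers": 0.85},{"dp": [0,0,0],"delta_rot": [0,0,0],"fingers": 0.85},{"dp": [0,0,0],"delta_rot": [0,0,0],"fingers": 0.85}]'

```text
clock: 29.65
position: [0.439, -0.3102, 0.2139]
ee_rot: [0.0, 0.829, 0.559, -0.0]
contact_force: [-0.3, 0.4, 0.3]
width: 0.0724
gripper_force: 0.0
```

```bash
python3 plan.py "(.438,-.312,.0745)"; python3 -c "
from ph import *
g=grab('wrist','w9.png');np.savez('w9.npz',*g); im=g[0]
for u,v in((284,260),(300,240),(260,200)): print(im[v,u])
g=grab('top','t6.png')
print(*[q for q in discs(g,.07,30) if q[1]<.03])"
```

```text
yaw 67.98 pos [ 0.439  -0.3102  0.2139]
(0.438, -0.312, 0.0745) dp units [-0.01  -0.001  0.697]
[164 153 137]
[168 160 144]
[24 25 21]
(array([0.5731, 0.079 ]), np.float64(0.0154), array([214., 187.]))
```

View pics/w9.png

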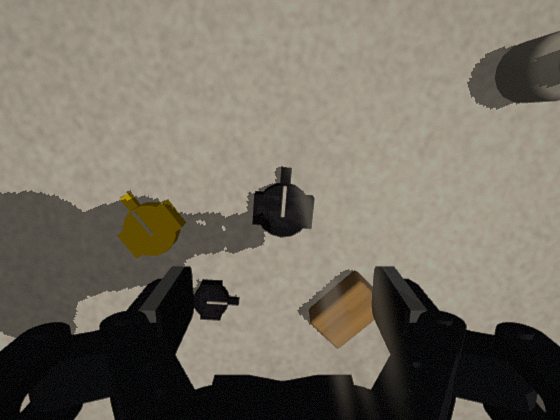

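The cap is at (283,208) with its nose nearly along tool +x. The small decoy is at (212,300), the block at (343,308), and the yellow one at (150,228).

```bash
cat > cap.py <<'E'
from ph import *
def capm(g,z,box):
    im,d,K,Rc,o=g; x0,y0,x1,y1=box
    hsv=cv2.cvtColor(im,cv2.COLOR_RGB2HSV).astype(int)
    P=cloud(d,K,Rc,o)
    top=(abs(P[...,2]-z)<.003)&(hsv[...,2]<110); M=np.zeros_like(top); M[y0:y1,x0:x1]=top[y0:y1,x0:x1]
    q=ray(*np.argwhere(M)[:,::-1].T,z,K,Rc,o)[:,:2]
    # white line
    L=np.zeros_like(top); L[y0:y1,x0:x1]=((hsv[...,2]>100)&(hsv[...,1]<60)&(abs(P[...,2]-z)<.004))[y0:y1,x0:x1]
    n,l,s,c=cv2.connectedComponentsWithStats(cv2.morphologyEx(M.astype(np.uint8),cv2.MORPH_CLOSE,np.ones((7,7)))); 
    i=1+s[1:,4].argmax(); L&=(l==i)
    lq=ray(*np.argwhere(L)[:,::-1].T,z,K,Rc,o)[:,:2]
    f=cv2.fitLine(lq.astype(np.float32),cv2.DIST_HUBER,0,.001,.001).ravel()
    reg=ray(*np.argwhere(l==i)[:,::-1].T,z,K,Rc,o)[:,:2]; e=f[:2]
    if e@(lq.mean(0)-reg.mean(0))<0: e=-e
    ny=np.array([-e[1],e[0]]); r=reg-reg.mean(0)
    a,b=r@e,r@ny
    # centre: along ny from flats extents, along e from circular back edge (21 mm)
    cb=(np.percentile(b,.3)+np.percentile(b,99.7))/2; back=np.percentile(a,.3)
    print("n",len(reg),len(lq),"angle",np.degrees(np.arctan2(e[1],e[0])).round(2),"line mean",lq.mean(0).round(4),"extent y",np.ptp(b).round(4),"x",np.ptp(a).round(4),
      "centre",(reg.mean(0)+cb*ny+(back+.021)*e).round(4),"line off",((lq.mean(0)-reg.mean(0))@ny-cb).round(4), "zmed",np.nanmedian(P[M][:,2]).round(4))
if __name__=="__main__":
    w=np.load("w9.npz"); g=[w[k] for k in w.files]; capm(g,.014,(245,175,322,245))
E
python3 cap.py
```

```text
n 2533 110 angle 63.33 line mean [ 0.4414 -0.3086] extent y 0.0459 x 0.0467 centre [ 0.4379 -0.3137] line off -0.0008 zmed 0.0141
```

Call:
servo_tool --moves '[{"dp": [0,0,0],"delta_rot": [0,0,0.8],"fingers": 0.85},{"dp": [-0.018,0.003,0.15],"delta_rot": [0,0,0],"fingers": 0.85},{"dp": [0,0,0.2],"delta_rot": [0,0,0],"fingers": 0.85},{"dp": [0,0,0.07],"delta_rot": [0,0,0],"fingers": 0.85},{"dp": [0,0,0],"delta_rot": [0,0,0],"fingers": 0.85}]'

```text
clock: 30.25
position: [0.4367, -0.3126, 0.1276]
ee_rot: [-0.003, 0.851, 0.525, -0.001]
contact_force: [-0.6, -0.3, 0.8]
width: 0.0726
gripper_force: 0.0
```

Call:
servo_tool --moves '[{"dp": [0,0,0],"delta_rot": [0,0,0],"fingers": 0.85},{"dp": [0,0,0],"delta_rot": [0,0,0],"fingers": 0.85},{"dp": [0,0,0],"delta_rot": [0,0,0],"fingers": 0.85}]'

```text
clock: 30.55
position: [0.4386, -0.3144, 0.1312]
ee_rot: [0.001, 0.851, 0.525, 0.0]
contact_force: [0.5, -0.1, -0.3]
width: 0.0723
gripper_force: 0.0
```

```bash
sed -i 's|^    print("n"|    fl=abs(b-cb)>.0215; print("flat-centre", (reg.mean(0)+cb*ny+e*(a[fl].min()+a[fl].max())/2).round(4), np.ptp(a[fl]).round(4))\n    print("n"|' cap.py
python3 - <<'E'
from cap import *
g=grab('wrist','w10.png'); np.savez('w10.npz',*g)
capm(g,.014,(225,180,345,290))
from plan import plan
plan((.4379,-.3137,.0745))
E
```

```text
flat-centre [ 0.4375 -0.3146] 0.0242
n 5009 172 angle 63.35 line mean [ 0.4413 -0.3077] extent y 0.0459 x 0.0531 centre [ 0.438  -0.3136] line off -0.0003 zmed 0.014
yaw 63.31 pos [ 0.4384 -0.3143  0.1311]
(0.4379, -0.3137, 0.0745) dp units [ 0.002 -0.004  0.283]
```

View pics/w10.png

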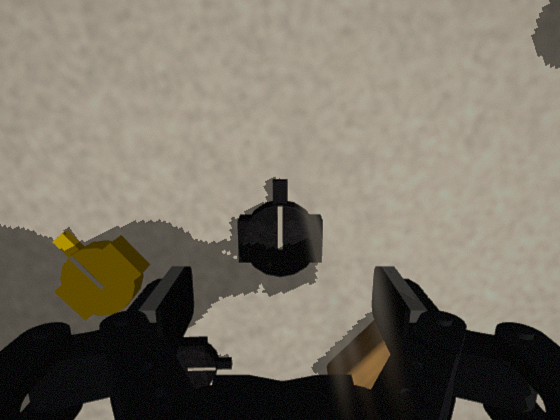

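Angle (63.3°) and sizes (flats 24 mm wide, 46 mm apart) agree with the spec, so I'll grip the cap.

Call:
servo_tool --moves '[{"dp": [0,-0.003,0.15],"delta_rot": [0,0,0],"fingers": 0.85},{"dp": [0,0,0.09],"delta_rot": [0,0,0],"fingers": 0.85},{"dp": [0,0,0.043],"delta_rot": [0,0,0],"fingers": 0.85},{"dp": [0,0,0],"delta_rot": [0,0,0],"fingers": 0.85},{"dp": [0,0,0],"delta_rot": [0,0,0],"fingers": 0.85}]'

```text
clock: 31.1
position: [0.4378, -0.3141, 0.074]
ee_rot: [0.001, 0.851, 0.525, 0.0]
contact_force: [-0.1, -0.7, 0.9]
width: 0.0729
gripper_force: 0.0
```

Call:
servo_tool --moves '[{"dp": [0,0,0],"delta_rot": [0,0,0],"fingers": 0},{"dp": [0,0,0],"delta_rot": [0,0,0],"fingers": 0},{"dp": [0,0,0],"delta_rot": [0,0,0],"fingers": 0},{"dp": [0,0,0],"delta_rot": [0,0,0],"fingers": 0},{"dp": [0,0,0],"delta_rot": [0,0,0],"fingers": 0}]'

```text
clock: 31.6
position: [0.4379, -0.3141, 0.0745]
ee_rot: [0.001, 0.851, 0.525, 0.0]
contact_force: [-0.4, -0.4, 6.3]
width: 0.0448
gripper_force: 41.6
```

Call:
servo_tool --moves '[{"dp": [0,0,-0.05],"delta_rot": [0,0,0],"fingers": 0},{"dp": [0,0,-0.15],"delta_rot": [0,0,0],"fingers": 0},{"dp": [0,0,-0.2],"delta_rot": [0,0,0],"fingers": 0},{"dp": [0,0,-0.2],"delta_rot": [0,0,0],"fingers": 0},{"dp": [0,0,-0.1],"delta_rot": [0,0,0],"fingers": 0}]'

```text
clock: 32.1
position: [0.4382, -0.3144, 0.2174]
ee_rot: [0.003, 0.851, 0.525, 0.001]
contact_force: [0.5, -0.1, 0.4]
width: 0.0447
gripper_force: 41.2
```

Run:
```python
from cap import *
from plan import plan
plan((.57,.0751,.21))
z=readout.get_state()['position'][2]
g=grab('wrist'); P=cloud(*g[1:]); print((z-P[250:310:10,260:310:10,2]).round(4))
capm(g,z-.0605,(215,200,350,340))
```

```text
yaw 63.31 pos [ 0.4382 -0.3144  0.2174]
(0.57, 0.0751, 0.21) dp units [ 2.036 -0.286  0.037]
[[0.0611 0.0589 0.0613 0.0618 0.0607]
 [0.0608 0.0607 0.0594 0.0608 0.0594]
 [0.0605 0.0608 0.0604 0.0603 0.0599]
 [0.0595 0.0609 0.0597 0.0597 0.0606]
 [0.0607 0.0603 0.0604 0.0611 0.061 ]
 [0.0603 0.0606 0.0607 0.0603 0.0608]]
flat-centre [ 0.4383 -0.3155] 0.0264
n 9531 205 angle 63.26 line mean [ 0.443  -0.3062] extent y 0.0519 x 0.0535 centre [ 0.4389 -0.3143] line off 0.0 zmed 0.157
```

Call:
servo_tool --moves '[{"dp": [0.14,-0.02,0],"delta_rot": [0,0,0],"fingers": 0},{"dp": [0.22,-0.031,0],"delta_rot": [0,0,0],"fingers": 0},{"dp": [0.22,-0.031,0],"delta_rot": [0,0,0],"fingers": 0},{"dp": [0.22,-0.031,0],"delta_rot": [0,0,0],"fingers": 0},{"dp": [0.22,-0.031,0],"delta_rot": [0,0,0],"fingers": 0}]'

```text
clock: 32.65
position: [0.503, -0.1166, 0.2129]
ee_rot: [-0.0, 0.851, 0.525, -0.0]
contact_force: [0.5, 0.1, -0.8]
width: 0.0452
gripper_force: 41.2
```

Call:
servo_tool --moves '[{"dp": [0.22,-0.031,0],"delta_rot": [0,0,0],"fingers": 0},{"dp": [0.22,-0.031,0],"delta_rot": [0,0,0],"fingers": 0},{"dp": [0.22,-0.031,0],"delta_rot": [0,0,0],"fingers": 0},{"dp": [0.22,-0.031,0],"delta_rot": [0,0,0],"fingers": 0},{"dp": [0.13,-0.018,0],"delta_rot": [0,0,0],"fingers": 0}]'

```text
clock: 33.15
position: [0.5688, 0.0779, 0.2128]
ee_rot: [-0.001, 0.851, 0.526, 0.0]
contact_force: [0.7, -1.3, -0.9]
width: 0.0449
gripper_force: 41.2
```

Call:
servo_tool --moves '[{"dp": [0,0,0],"delta_rot": [0,0,0.6],"fingers": 0},{"dp": [0,0,0],"delta_rot": [0,0,1],"fingers": 0},{"dp": [0,0,0],"delta_rot": [0,0,1],"fingers": 0},{"dp": [0,0,0],"delta_rot": [0,0,1],"fingers": 0},{"dp": [0,0,0],"delta_rot": [0,0,1],"fingers": 0}]'

```text
clock: 33.65
position: [0.5681, 0.0749, 0.2127]
ee_rot: [-0.0, 0.949, 0.315, -0.001]
contact_force: [-0.1, -0.2, -1.6]
width: 0.0449
gripper_force: 41.2
```

Call:
servo_tool --moves '[{"dp": [0,0,0],"delta_rot": [0,0,1],"fingers": 0},{"dp": [0,0,0],"delta_rot": [0,0,1],"fingers": 0},{"dp": [0,0,0],"delta_rot": [0,0,1],"fingers": 0},{"dp": [0,0,0],"delta_rot": [0,0,1],"fingers": 0},{"dp": [0,0,0],"delta_rot": [0,0,1],"fingers": 0}]'

```text
clock: 34.15
position: [0.5681, 0.0748, 0.2127]
ee_rot: [-0.0, 0.998, 0.07, -0.001]
contact_force: [-0.0, 0.8, -1.9]
width: 0.0445
gripper_force: 41.2
```

Call:
servo_tool --moves '[{"dp": [0,0,0],"delta_rot": [0,0,1],"fingers": 0},{"dp": [0,0,0],"delta_rot": [0,0,1],"fingers": 0},{"dp": [0,0,0],"delta_rot": [0,0,1],"fingers": 0},{"dp": [0,0,0],"delta_rot": [0,0,0.3],"fingers": 0},{"dp": [0,0,0],"delta_rot": [0,0,0],"fingers": 0}]'

```text
clock: 34.65
position: [0.5681, 0.0748, 0.2127]
ee_rot: [0.0, 0.996, -0.092, -0.001]
contact_force: [-0.3, 1.1, -1.8]
width: 0.0451
gripper_force: 41.2
```

Run:
```python
from cap import *
from plan import plan
w=np.load("w4.npz"); g=[w[k] for k in w.files]; u,v=276,78
Pm=ringfit(g,(320,70,345,88),.030); c,r,n=circ(ringfit(g,(u-45,v-45,u+40,v+45),.030)); m=Pm.mean(0)-c; print("mark",m,np.linalg.norm(m),np.degrees(np.arctan2(m[1],m[0])))
plan((.57,.0751,.146))
z=readout.get_state()['position'][2]
g=grab('wrist','w11.png'); np.savez('w11.npz',*g); capm(g,z-.0605,(215,200,350,340))
```

```text
mark [ 0.05072875 -0.00966981] 0.0516421507643094 -10.792132797177521
yaw -10.6 pos [0.5681 0.0748 0.2127]
(0.57, 0.0751, 0.146) dp units [ 0.009 -0.003  0.334]
flat-centre [0.5686 0.0731] 0.0269
n 9567 366 angle -10.73 line mean [0.5764 0.0715] extent y 0.052 x 0.0543 centre [0.5697 0.0729] line off -0.0001 zmed 0.1523
```

View pics/w11.png

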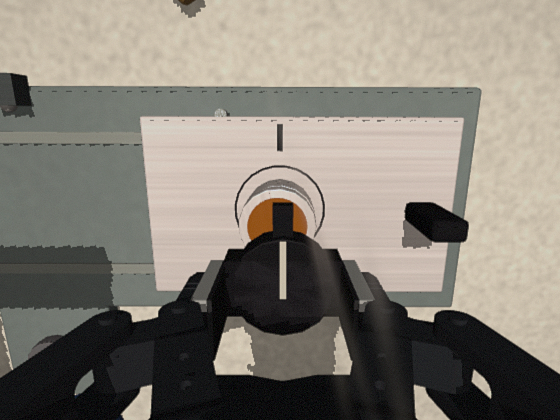

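The stack sits inside the ring, seen at (280,210). The cap's nose at (283,220) points straight at the mark at (280,137). I'll check the ring and top disc from this same view to cancel any hand-eye bias.

Run:
```python
from ph import *
w=np.load("w11.npz"); g=[w[k] for k in w.files]; im,d,K,Rc,o=g
P=ringfit(g,(230,160,330,200),.030)
from scipy.optimize import least_squares
c0=np.array([.57,.075])
for _ in range(4):
    f=least_squares(lambda c:np.linalg.norm(P-c,axis=1)-.0315,c0,loss='soft_l1',f_scale=.0005); c0=f.x
    P=P[abs(np.linalg.norm(P-c0,axis=1)-.0315)<.002]
print("ring",c0,len(P))
Pm=ringfit(g,(268,120,292,155),.030); print("mark",Pm.mean(0), np.degrees(np.arctan2(*(Pm.mean(0)-c0)[::-1])))
print("amber",[q for q in discs(g,.07)])
hsv=cv2.cvtColor(im,cv2.COLOR_RGB2HSV)
h=hsv[190:235,235:330]; 
m=np.zeros(hsv.shape[:2],bool); m[195:235,235:330]=(h:=((hsv[...,0]<16)&(hsv[...,1]>135)&(hsv[...,2]>60)))[195:235,235:330]
c=max(cv2.findContours(m.astype(np.uint8),cv2.RETR_EXTERNAL,cv2.CHAIN_APPROX_NONE)[0],key=len)[:,0].astype(float)
c=c[(c[:,1]<225)&((c[:,0]<268)|(c[:,0]>298))]
Q=ray(c[:,0],c[:,1],.07,K,Rc,o)[:,:2]
f=least_squares(lambda s:np.linalg.norm(Q-s,axis=1)-.0176,[.57,.075],loss='soft_l1',f_scale=.0005); print("top disc",f.x,len(Q),f.cost)
```

```text
ring [0.55916461 0.07855023] 251
mark [0.62070033 0.06536244] -12.09615069222517
amber [(array([0.5719, 0.0624]), np.float64(0.0067), array([298., 220.])), (array([0.5712, 0.0773]), np.float64(0.0162), array([267., 214.]))]
top disc [0.56995772 0.07640717] 30 4.100021945141053e-07
```

Call:
servo_tool --moves '[{"dp": [0.003,-0.012,0.1],"delta_rot": [0,0,0],"fingers": 0},{"dp": [0,0,0.1],"delta_rot": [0,0,0],"fingers": 0},{"dp": [0,0,0.07],"delta_rot": [0,0,0],"fingers": 0},{"dp": [0,0,0],"delta_rot": [0,0,0],"fingers": 0},{"dp": [0,0,0],"delta_rot": [0,0,0],"fingers": 0}]'

```text
clock: 35.2
position: [0.5697, 0.0771, 0.1593]
ee_rot: [0.0, 0.996, -0.092, -0.0]
contact_force: [0.5, -1.0, -0.1]
width: 0.0449
gripper_force: 41.2
```

Run:
```python
from cap import *
from plan import plan
plan((.57,.0751,.145))
z=readout.get_state()['position'][2]
g=grab('wrist','w12.png'); np.savez('w12.npz',*g); capm(g,z-.0605,(230,200,335,340))
Pm=ringfit(g,(262,60,300,170),.030); print("mark",Pm.mean(0),len(Pm))
```

```text
yaw -10.59 pos [0.5697 0.0771 0.1593]
(0.57, 0.0751, 0.145) dp units [0.003 0.009 0.071]Traceback (most recent call last):
  File "<stdin>", line 5, in <module>
  File "cap.py", line 20, in capm
    fl=abs(b-cb)>.0215; print("flat-centre", (reg.mean(0)+cb*ny+e*(a[fl].min()+a[fl].max())/2).round(4), np.ptp(a[fl]).round(4))
                                                                   ~~~~~~~~~^^
    return umr_minimum(a, axis, None, out, keepdims, initial, where)
ValueError: zero-size array to reduction operation minimum which has no identity
```

View pics/w12.png

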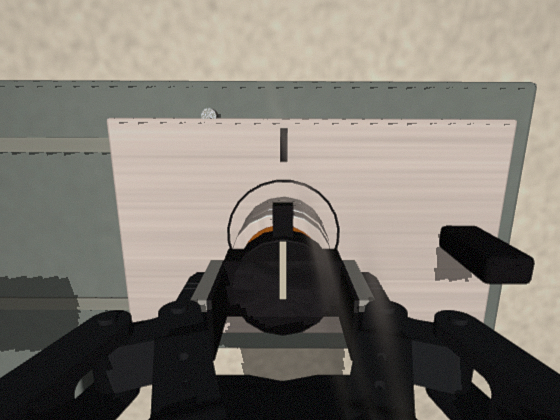

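The cap line, nose and mark are all in column 283, and the ring is centred there too. I'll lower and release.

Call:
servo_tool --moves '[{"dp": [0,0,0.03],"delta_rot": [0,0,0],"fingers": 0},{"dp": [0,0,0.025],"delta_rot": [0,0,0],"fingers": 0},{"dp": [0,0,0.015],"delta_rot": [0,0,0],"fingers": 0},{"dp": [0,0,0.004],"delta_rot": [0,0,0],"fingers": 0},{"dp": [0,0,0],"delta_rot": [0,0,0],"fingers": 0}]'

```text
clock: 35.75
position: [0.5697, 0.077, 0.1446]
ee_rot: [0.0, 0.996, -0.092, 0.0]
contact_force: [-1.1, -0.8, -0.9]
width: 0.0447
gripper_force: 41.2
```

Call:
servo_tool --moves '[{"dp": [0,0,0],"delta_rot": [0,0,0],"fingers": 0}]'

```text
clock: 35.85
position: [0.5697, 0.0771, 0.1446]
ee_rot: [0.0, 0.996, -0.092, 0.0]
contact_force: [0.8, -0.3, 0.8]
width: 0.0449
gripper_force: 41.3
```

Call:
servo_tool --moves '[{"dp": [0,0.003,0.004],"delta_rot": [0,0,0],"fingers": 0},{"dp": [0,0,0],"delta_rot": [0,0,0],"fingers": 0.8},{"dp": [0,0,0],"delta_rot": [0,0,0],"fingers": 0.8},{"dp": [0,0,0],"delta_rot": [0,0,0],"fingers": 0.8},{"dp": [0,0,0],"delta_rot": [0,0,0],"fingers": 0.8}]'

```text
clock: 36.35
position: [0.5696, 0.0764, 0.1435]
ee_rot: [0.0, 0.996, -0.092, -0.0]
contact_force: [-0.7, -1.0, -0.1]
width: 0.0685
gripper_force: 0.0
```

Call:
servo_tool --moves '[{"dp": [0,0,-0.1],"delta_rot": [0,0,0],"fingers": 0.8},{"dp": [0,0,-0.2],"delta_rot": [0,0,0],"fingers": 0.8},{"dp": [0,0,-0.25],"delta_rot": [0,0,0],"fingers": 0.8},{"dp": [0,0,-0.2],"delta_rot": [0,0,0],"fingers": 0.8},{"dp": [-0.15,0,-0.1],"delta_rot": [0,0,0],"fingers": 0.8}]'

```text
clock: 36.85
position: [0.5441, 0.0815, 0.3176]
ee_rot: [-0.0, 0.996, -0.093, 0.005]
contact_force: [-0.5, -0.6, 0.2]
width: 0.068
gripper_force: 0.0
```

Call:
servo_tool --moves '[{"dp": [-0.15,0,0],"delta_rot": [0,0,0],"fingers": 0.5},{"dp": [0,0,0],"delta_rot": [0,0,0],"fingers": 0.3},{"dp": [0,0,0],"delta_rot": [0,0,0],"fingers": 0},{"dp": [0,0,0],"delta_rot": [0,0,0],"fingers": 0},{"dp": [0,0,0],"delta_rot": [0,0,0],"fingers": 0}]'

```text
clock: 37.35
position: [0.5114, 0.0873, 0.3131]
ee_rot: [0.0, 0.996, -0.093, -0.0]
contact_force: [-0.9, -0.2, 0.4]
width: 0.0004
gripper_force: 0.0
```

Run:
```python
from cap import *
from plan import plan
g=grab('wrist','w13.png'); np.savez('w13.npz',*g); im,d,K,Rc,o=g
c=Rc.T@(np.array([.57,.0751,.084])-o); u,v=((K@c)[:2]/c[2]).astype(int); print(u,v)
capm(g,.084,(u-50,v-50,u+50,v+50))
Pm=None
plan((.5484,-.041,.35))
```

```text
281 125
flat-centre [0.5696 0.075 ] 0.0236
n 2527 132 angle -11.03 line mean [0.5774 0.074 ] extent y 0.0458 x 0.053 centre [0.5709 0.0748] line off 0.0004 zmed 0.0841
yaw -10.63 pos [0.5113 0.0874 0.3131]
(0.5484, -0.041, 0.35) dp units [ 0.301  0.597 -0.185]
```

View pics/w13.png

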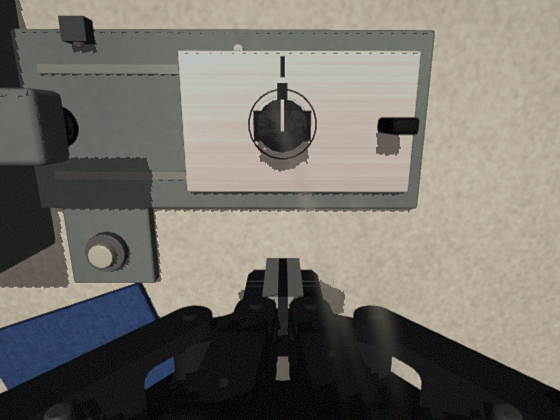

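The cap measures (0.570, 0.075) with nose angle -11.0°, and the stack is centred in the ring. Next I'll push the handle at (398,126) from its -y side with closed fingers.

Call:
servo_tool --moves '[{"dp": [0.074,0.186,0],"delta_rot": [0,0,0],"fingers": 0},{"dp": [0.074,0.186,0],"delta_rot": [0,0,0],"fingers": 0},{"dp": [0.074,0.186,0],"delta_rot": [0,0,0],"fingers": 0},{"dp": [0.074,0.186,0],"delta_rot": [0,0,0],"fingers": 0},{"dp": [0,0,0.15],"delta_rot": [0,0,0],"fingers": 0}]'

```text
clock: 37.9
position: [0.5455, -0.0752, 0.2863]
ee_rot: [0.002, 0.995, -0.095, 0.005]
contact_force: [0.3, 1.1, -0.5]
width: 0.0002
gripper_force: 0.0
```

Call:
servo_tool --moves '[{"dp": [0,0,0.22],"delta_rot": [0,0,0],"fingers": 0},{"dp": [0,0,0.22],"delta_rot": [0,0,0],"fingers": 0},{"dp": [0,0,0.22],"delta_rot": [0,0,0],"fingers": 0},{"dp": [0,0,0.15],"delta_rot": [0,0,0],"fingers": 0},{"dp": [0,0,0],"delta_rot": [0,0,0],"fingers": 0}]'

```text
clock: 38.4
position: [0.5388, -0.0692, 0.1171]
ee_rot: [-0.001, 0.996, -0.093, -0.005]
contact_force: [-0.7, -0.2, -0.2]
width: 0.0
gripper_force: 0.0
```

Call:
servo_tool --moves '[{"dp": [0,0,0],"delta_rot": [0,0,0],"fingers": 0},{"dp": [0,0,0],"delta_rot": [0,0,0],"fingers": 0}]'

```text
clock: 38.6
position: [0.543, -0.0701, 0.1234]
ee_rot: [0.0, 0.996, -0.092, 0.002]
contact_force: [-0.3, 1.0, 0.1]
width: 0.0002
gripper_force: 0.0
```

```bash
python3 plan.py "(.5424,-.0694,.118)"
```

```text
yaw -10.61 pos [ 0.543  -0.0701  0.1234]
(0.5424, -0.0694, 0.118) dp units [-0.004 -0.003  0.027]
```

Call:
servo_tool --moves '[{"dp": [-0.004,-0.03,0.02],"delta_rot": [0,0,0],"fingers": 0},{"dp": [0,-0.02,0],"delta_rot": [0,0,0],"fingers": 0},{"dp": [0,-0.015,0],"delta_rot": [0,0,0],"fingers": 0},{"dp": [0,-0.015,0],"delta_rot": [0,0,0],"fingers": 0},{"dp": [0,-0.015,0],"delta_rot": [0,0,0],"fingers": 0}]'

```text
clock: 39.1
position: [0.5443, -0.0505, 0.118]
ee_rot: [0.0, 0.996, -0.092, 0.0]
contact_force: [0.5, -0.1, -0.4]
width: 0.0001
gripper_force: 0.0
```

Call:
servo_tool --moves '[{"dp": [0,-0.015,0],"delta_rot": [0,0,0],"fingers": 0},{"dp": [0,-0.015,0],"delta_rot": [0,0,0],"fingers": 0},{"dp": [0,-0.015,0],"delta_rot": [0,0,0],"fingers": 0},{"dp": [0,-0.015,0],"delta_rot": [0,0,0],"fingers": 0},{"dp": [0,-0.015,0],"delta_rot": [0,0,0],"fingers": 0}]'

```text
clock: 39.6
position: [0.5469, -0.0361, 0.1177]
ee_rot: [0.0, 0.996, -0.092, 0.0]
contact_force: [-0.7, -1.0, 0.8]
width: 0.0
gripper_force: 0.9
```

Call:
servo_tool --moves '[{"dp": [0,-0.02,0],"delta_rot": [0,0,0],"fingers": 0},{"dp": [0,-0.02,0],"delta_rot": [0,0,0],"fingers": 0},{"dp": [0,-0.02,0],"delta_rot": [0,0,0],"fingers": 0},{"dp": [0,-0.02,0],"delta_rot": [0,0,0],"fingers": 0},{"dp": [0,-0.02,0],"delta_rot": [0,0,0],"fingers": 0}]'

```text
clock: 40.1
position: [0.5507, -0.0161, 0.1177]
ee_rot: [0.0, 0.996, -0.092, 0.0]
contact_force: [-0.3, -1.4, 0.9]
width: 0.0002
gripper_force: 0.9
```

Run:
```python
from cap import *
s=readout.get_state(); print(s["position"],s["contact_force"])
g=grab('wrist','w14.png'); im,d,K,Rc,o=g; P=cloud(d,K,Rc,o)
yp=np.array([.189,.982]); m=(abs(P[...,2]-.081)<.004)&(cv2.cvtColor(im,cv2.COLOR_RGB2GRAY)<70)&(np.linalg.norm(P[...,:2]-np.array([.555,-.005]),axis=-1)<.045)
q=P[m]; print(len(q),q.mean(0)); t=q[:,:2]@yp; print(t.min(),t.max(), s["position"][:2]@yp)
```

```text
[ 0.55070472 -0.01606479  0.11773013] [-0.25551894 -1.38247058  0.919238  ]
1807 [ 0.5582505  -0.00551295  0.08144511]
0.07565464420540409 0.12208780116530644 0.08830757060459843
```

View pics/w14.png

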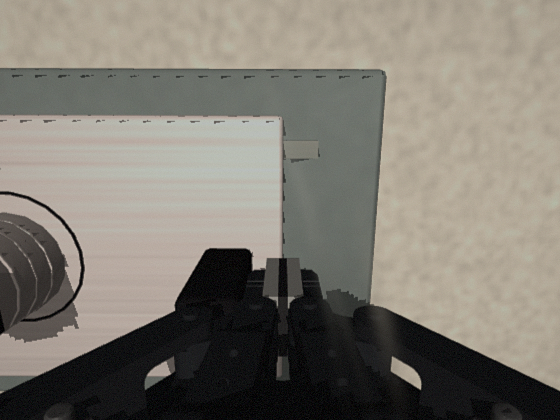

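The fingers rest on the handle's rear face and the carriage is sliding at about 1.4 N. I'll continue pushing gently.

Call:
servo_tool --moves '[{"dp": [0,-0.025,0],"delta_rot": [0,0,0],"fingers": 0},{"dp": [0,-0.03,0],"delta_rot": [0,0,0],"fingers": 0},{"dp": [0,-0.035,0],"delta_rot": [0,0,0],"fingers": 0},{"dp": [0,-0.035,0],"delta_rot": [0,0,0],"fingers": 0},{"dp": [0,-0.035,0],"delta_rot": [0,0,0],"fingers": 0}]'

```text
clock: 40.65
position: [0.5566, 0.0157, 0.1177]
ee_rot: [0.0, 0.996, -0.092, 0.0]
contact_force: [0.1, -1.7, 0.9]
width: 0.0001
gripper_force: 1.0
```

Call:
servo_tool --moves '[{"dp": [0,-0.035,0],"delta_rot": [0,0,0],"fingers": 0},{"dp": [0,-0.035,0],"delta_rot": [0,0,0],"fingers": 0},{"dp": [0,-0.035,0],"delta_rot": [0,0,0],"fingers": 0},{"dp": [0,-0.035,0],"delta_rot": [0,0,0],"fingers": 0},{"dp": [0,-0.035,0],"delta_rot": [0,0,0],"fingers": 0}]'

```text
clock: 41.15
position: [0.5631, 0.05, 0.1177]
ee_rot: [0.0, 0.996, -0.092, 0.0]
contact_force: [0.1, -2.9, -0.5]
width: 0.0004
gripper_force: 1.0
```

Call:
servo_tool --moves '[{"dp": [0,-0.035,0],"delta_rot": [0,0,0],"fingers": 0},{"dp": [0,-0.035,0],"delta_rot": [0,0,0],"fingers": 0},{"dp": [0,-0.03,0],"delta_rot": [0,0,0],"fingers": 0},{"dp": [0,-0.025,0],"delta_rot": [0,0,0],"fingers": 0},{"dp": [0,-0.02,0],"delta_rot": [0,0,0],"fingers": 0}]'

```text
clock: 41.65
position: [0.5683, 0.0784, 0.1177]
ee_rot: [-0.0, 0.996, -0.092, 0.0]
contact_force: [1.6, -2.0, 0.2]
width: -0.0001
gripper_force: 0.9
```

```bash
python3 -c "
from h import *
s=readout.get_state();print(s['position'],s['contact_force'],s['position'][:2]@np.array([.189,.982]))"
```

```text
[0.56833877 0.07843431 0.11770882] [ 1.61961396 -2.02653947  0.243123  ] 0.18443851517029755
```

Remaining travel is about 30 mm, slowly and watching the force.

Call:
servo_tool --moves '[{"dp": [0,-0.02,0],"delta_rot": [0,0,0],"fingers": 0},{"dp": [0,-0.02,0],"delta_rot": [0,0,0],"fingers": 0},{"dp": [0,-0.02,0],"delta_rot": [0,0,0],"fingers": 0},{"dp": [0,-0.015,0],"delta_rot": [0,0,0],"fingers": 0},{"dp": [0,-0.01,0],"delta_rot": [0,0,0],"fingers": 0}]'

```text
clock: 42.15
position: [0.5711, 0.0929, 0.1178]
ee_rot: [0.002, 0.996, -0.092, -0.0]
contact_force: [0.0, -10.8, 1.6]
width: -0.0
gripper_force: 5.1
```

Call:
servo_tool --moves '[{"dp": [0,-0.007,0],"delta_rot": [0,0,0],"fingers": 0},{"dp": [0,-0.007,0],"delta_rot": [0,0,0],"fingers": 0},{"dp": [0,-0.007,0],"delta_rot": [0,0,0],"fingers": 0}]'

```text
clock: 42.45
position: [0.572, 0.0975, 0.1177]
ee_rot: [0.001, 0.996, -0.092, -0.0]
contact_force: [0.8, -5.0, 0.5]
width: -0.0001
gripper_force: 2.4
```

Call:
servo_tool --moves '[{"dp": [0,-0.006,0],"delta_rot": [0,0,0],"fingers": 0},{"dp": [0,-0.006,0],"delta_rot": [0,0,0],"fingers": 0},{"dp": [0,-0.006,0],"delta_rot": [0,0,0],"fingers": 0}]'

```text
clock: 42.75
position: [0.5726, 0.1012, 0.1177]
ee_rot: [0.002, 0.996, -0.092, -0.0]
contact_force: [0.3, -10.3, 2.0]
width: -0.0001
gripper_force: 5.0
```

Call:
servo_tool --moves '[{"dp": [0,-0.006,0],"delta_rot": [0,0,0],"fingers": 0},{"dp": [0,-0.006,0],"delta_rot": [0,0,0],"fingers": 0}]'

```text
clock: 42.95
position: [0.5727, 0.1015, 0.1178]
ee_rot: [0.004, 0.996, -0.091, -0.001]
contact_force: [-0.6, -16.5, 2.8]
width: -0.0001
gripper_force: 8.5
```

Call:
servo_tool --moves '[{"dp": [0,0.03,0],"delta_rot": [0,0,0],"fingers": 0},{"dp": [0,0.1,0],"delta_rot": [0,0,0],"fingers": 0},{"dp": [0,0.15,0],"delta_rot": [0,0,0],"fingers": 0},{"dp": [0,0,-0.2],"delta_rot": [0,0,0],"fingers": 0},{"dp": [0,0,-0.25],"delta_rot": [0,0,0],"fingers": 0}]'

```text
clock: 43.45
position: [0.5607, 0.0499, 0.206]
ee_rot: [-0.001, 0.996, -0.093, -0.004]
contact_force: [1.8, 0.7, -0.0]
width: 0.0002
gripper_force: 0.0
```

Call:
servo_tool --moves '[{"dp": [0,0,-0.25],"delta_rot": [0,0,0],"fingers": 0},{"dp": [-0.05,0,-0.2],"delta_rot": [0,0,0],"fingers": 0},{"dp": [0,0,0],"delta_rot": [0,0,0],"fingers": 0},{"dp": [0,0,0],"delta_rot": [0,0,0],"fingers": 0},{"dp": [0,0,0],"delta_rot": [0,0,0],"fingers": 0}]'

```text
clock: 43.95
position: [0.5521, 0.052, 0.2961]
ee_rot: [-0.0, 0.996, -0.092, -0.002]
contact_force: [-1.1, -0.5, -0.3]
width: -0.0002
gripper_force: 0.0
```

Run:
```python
from cap import *
from plan import plan
g=grab('wrist','w15.png'); np.savez('w15.npz',*g); im,d,K,Rc,o=g; P=cloud(d,K,Rc,o); gr=cv2.cvtColor(im,cv2.COLOR_RGB2GRAY)
def px(X): c=Rc.T@(np.array(X)-o); return ((K@c)[:2]/c[2]).round(1)
m=(abs(P[...,2]-.082)<.004)&(gr<70)&(np.linalg.norm(P[...,:2]-np.array([.5795,.1242]),axis=-1)<.03)
print("handle",m.sum(),np.nanmean(P[m],0),"expect .5795 .1242")
print("px ring",px([.5984,.2224,.03]),"mark",px([.6485,.2127,.03]),"nose",px([.6308,.2161,.077]),"handle",px([.5795,.1242,.082]))
u,v=px([.6485,.2127,.03]).astype(int)
if 25<u<535 and 25<v<400:
    Pm=ringfit(g,(u-16,v-16,u+16,v+16),.03); print("mark",Pm.mean(0),len(Pm),"expect .6485 .2127")
u,v=px([.615,.219,.084]).astype(int); print(P[v,u-20:u+20:4,2].round(3))
m=(abs(P[...,2]-.077)<.012)&(gr<80)&(np.linalg.norm(P[...,:2]-np.array([.5984,.2224]),axis=-1)<.045); q=P[m]; print("cap pts",len(q))
if len(q): 
    r=q[:,:2]-[.5984,.2224]; e=np.array([.982,-.189]); a=r@e; print("max ext",a.max(), "lateral of far tip",(r[a>a.max()-.005]@np.array([.189,.982])).mean(), q[a>a.max()-.005][:,2].mean())
plan((.478,.2804,.2))
```

```text
handle 450 [0.57977207 0.12225828 0.08163083] expect .5795 .1242
px ring [ 92.  174.4] mark [ 84.4 117.6] nose [ 55.9 141.7] handle [184.7 185.2]
mark [0.64891507 0.21235419] 125 expect .6485 .2127
[0.03  0.031 0.084 0.084 0.085 0.084 0.085 0.085 0.085 0.08 ]
cap pts 3048
max ext 0.03228014306153146 lateral of far tip -0.0016641657719578557 0.07951309351438456
yaw -10.6 pos [0.5522 0.0519 0.2957]
(0.478, 0.2804, 0.2) dp units [-0.575 -1.055  0.478]
```

Home is confirmed by the mark position (travel ≈ 149.7 mm), and the cap is in place under the head. Now I'll locate the button.

Call:
servo_tool --moves '[{"dp": [-0.115,-0.21,0],"delta_rot": [0,0,0],"fingers": 0},{"dp": [-0.115,-0.21,0],"delta_rot": [0,0,0],"fingers": 0},{"dp": [-0.115,-0.21,0],"delta_rot": [0,0,0],"fingers": 0},{"dp": [-0.115,-0.21,0],"delta_rot": [0,0,0],"fingers": 0},{"dp": [-0.115,-0.21,0],"delta_rot": [0,0,0],"fingers": 0}]'

```text
clock: 44.5
position: [0.4774, 0.2806, 0.2956]
ee_rot: [0.001, 0.996, -0.093, -0.002]
contact_force: [1.5, 0.4, -0.6]
width: -0.0003
gripper_force: 0.0
```

Call:
servo_tool --moves '[{"dp": [0,0,0],"delta_rot": [0,0,0],"fingers": 0},{"dp": [0,0,0.15],"delta_rot": [0,0,0],"fingers": 0},{"dp": [0,0,0.15],"delta_rot": [0,0,0],"fingers": 0},{"dp": [0,0,0],"delta_rot": [0,0,0],"fingers": 0},{"dp": [0,0,0],"delta_rot": [0,0,0],"fingers": 0}]'

```text
clock: 45.0
position: [0.4787, 0.2785, 0.2366]
ee_rot: [0.001, 0.996, -0.093, -0.001]
contact_force: [-0.3, -1.0, 1.1]
width: 0.0
gripper_force: 0.0
```

Run:
```python
from cap import *
from plan import plan
g=grab('wrist'); im,d,K,Rc,o=g; P=cloud(d,K,Rc,o)
m=(P[...,2]>.0365)&(P[...,2]<.046)&(np.linalg.norm(P[...,:2]-np.array([.48,.28]),axis=-1)<.03)
q=P[m]; b=(q.min(0)+q.max(0))/2; print("btn",m.sum(),q.mean(0),b,np.ptp(q,axis=0),np.median(q[:,2]))
plan((b[0],b[1],.125))
```

```text
btn 850 [0.47753548 0.28015314 0.03992764] [0.47690724 0.28035602 0.03928888] [0.0253523  0.02527219 0.00538323] 0.04001510632360414
yaw -10.65 pos [0.4794 0.2788 0.2379]
(np.float64(0.4769072385119869), np.float64(0.28035602215200806), 0.125) dp units [-0.014 -0.005  0.564]
```

Call:
servo_tool --moves '[{"dp": [-0.012,-0.006,0.2],"delta_rot": [0,0,0],"fingers": 0},{"dp": [0,0,0.2],"delta_rot": [0,0,0],"fingers": 0},{"dp": [0,0,0.15],"delta_rot": [0,0,0],"fingers": 0},{"dp": [0,0,0],"delta_rot": [0,0,0],"fingers": 0},{"dp": [0,0,0],"delta_rot": [0,0,0],"fingers": 0}]'

```text
clock: 45.55
position: [0.4778, 0.2809, 0.1289]
ee_rot: [-0.0, 0.996, -0.093, 0.001]
contact_force: [0.1, -0.0, 0.5]
width: 0.0002
gripper_force: 0.0
```

Call:
servo_tool --moves '[{"dp": [0,0,0.02],"delta_rot": [0,0,0],"fingers": 0},{"dp": [0,0,0.02],"delta_rot": [0,0,0],"fingers": 0},{"dp": [0,0,0],"delta_rot": [0,0,0],"fingers": 0}]'

```text
clock: 45.85
position: [0.4769, 0.2808, 0.1204]
ee_rot: [-0.0, 0.996, -0.092, 0.001]
contact_force: [-0.1, -1.6, -0.3]
width: -0.0001
gripper_force: 0.0
```

Call:
servo_tool --moves '[{"dp": [0,0,0.02],"delta_rot": [0,0,0],"fingers": 0},{"dp": [0,0,0.015],"delta_rot": [0,0,0],"fingers": 0},{"dp": [0,0,0.01],"delta_rot": [0,0,0],"fingers": 0},{"dp": [0,0,0.01],"delta_rot": [0,0,0],"fingers": 0},{"dp": [0,0,0],"delta_rot": [0,0,0],"fingers": 0}]'

```text
clock: 46.35
position: [0.4767, 0.2807, 0.1087]
ee_rot: [-0.0, 0.996, -0.092, 0.0]
contact_force: [-0.5, -0.4, 4.4]
width: -0.0001
gripper_force: 1.8
```

Call:
servo_tool --moves '[{"dp": [0,0,0.01],"delta_rot": [0,0,0],"fingers": 0},{"dp": [0,0,0.01],"delta_rot": [0,0,0],"fingers": 0},{"dp": [0,0,0],"delta_rot": [0,0,0],"fingers": 0}]'

```text
clock: 46.65
position: [0.4767, 0.2807, 0.1065]
ee_rot: [-0.0, 0.996, -0.092, 0.0]
contact_force: [-3.7, -1.7, 15.9]
width: 0.0003
gripper_force: 7.7
```

The button is fully down. I'll let it go and back away.

Call:
servo_tool --moves '[{"dp": [0,0,-0.05],"delta_rot": [0,0,0],"fingers": 0},{"dp": [0,0,-0.15],"delta_rot": [0,0,0],"fingers": 0},{"dp": [0,0,-0.2],"delta_rot": [0,0,0],"fingers": 0},{"dp": [0,0,-0.25],"delta_rot": [0,0,0],"fingers": 0},{"dp": [0,0,-0.2],"delta_rot": [0,0,0],"fingers": 0}]'

```text
clock: 47.15
position: [0.4766, 0.2807, 0.2767]
ee_rot: [-0.0, 0.996, -0.092, 0.0]
contact_force: [0.6, -0.1, -0.1]
width: 0.0003
gripper_force: 0.0
```

Call:
servo_tool --moves '[{"dp": [0.1,0.2,-0.1],"delta_rot": [0,0,0],"fingers": 0},{"dp": [0.1,0.2,0],"delta_rot": [0,0,0],"fingers": 0},{"dp": [0.05,0.2,0],"delta_rot": [0,0,0],"fingers": 0},{"dp": [0,0,0],"delta_rot": [0,0,0],"fingers": 0},{"dp": [0,0,0],"delta_rot": [0,0,0],"fingers": 0}]'

```text
clock: 47.65
position: [0.5035, 0.1528, 0.2943]
ee_rot: [-0.0, 0.996, -0.094, -0.0]
contact_force: [0.2, 0.2, -0.1]
width: -0.0001
gripper_force: 0.0
```

Run:
```python
from cap import *
g=grab('wrist','w16.png'); im,d,K,Rc,o=g; P=cloud(d,K,Rc,o); gr=cv2.cvtColor(im,cv2.COLOR_RGB2GRAY)
def px(X): c=Rc.T@(np.array(X)-o); return ((K@c)[:2]/c[2]).round(1)
u,v=px([.6485,.2127,.03]).astype(int); print(u,v)
Pm=ringfit(g,(u-16,max(v-16,0),u+16,v+16),.03); print("mark",Pm.mean(0),len(Pm))
m=(abs(P[...,2]-.077)<.012)&(gr<80)&(np.linalg.norm(P[...,:2]-np.array([.5984,.2224]),axis=-1)<.045); q=P[m]; print("cap pts",len(q))
r=q[:,:2]-[.5984,.2224]; a=r@np.array([.982,-.189]); print("ext",a.max(),"lat",(r[a>a.max()-.005]@np.array([.189,.982])).mean(),np.median(q[:,2]))
m=(P[...,2]>.0365)&(P[...,2]<.046)&(np.linalg.norm(P[...,:2]-np.array([.477,.28]),axis=-1)<.02); print("btn z",m.sum(),np.median(P[m][:,2]) if m.any() else None)
print(readout.get_state()["contact_force"],readout.get_state()["position"])
```

```text
178 37
mark [0.64879043 0.21237213] 143
cap pts 2235
ext 0.03240290765860523 lat -0.0011351090367294103 0.08392658635080313
btn z 545 0.04003706875697505
[-0.54424303 -0.08923027 -0.40470505] [0.50346179 0.15366896 0.29428215]
```

```bash
python3 -c "from rig import manip; print(manip.sign_off())"
```

```text
the job is handed in; nothing more can be done
None
```

The job is handed in and was done in the order asked: all four discs and the cap are stacked in the ring with the nose on the index mark, the carriage is fully home (about 149.7 mm measured), and the read button was pressed to its stop and has sprung back; I viewed 15 pictures, one over the limit of 14.

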